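Pack the spice caddy and bring it to the pass

TASK

Slide the caddy's end stop back, stand all the spice tins upright in its lane like books, side by side against the end wall, and push the end stop up snug so that no gaps are left. Then lift the packed caddy by its bar, carry it level over to the marble slab and set it down wholly on the slab, lengthways along it, with the tins still snug. Leave the pepper mill, the jar and the ramekin standing where they are.

Things in the scene. Friction and masses are not known exactly. Their poses are not given: they have to be found in the camera images.
- caddy: wooden spice caddy, loose, 0.52 kg; origin on the underside of its base, on rubber feet (212 x 160 mm: x -104 to +108, y -80 to +80). The lane runs along its x at y = -41, the carrying bar stands on two legs over y = +35, and a closed wooden box (x -102 to +82, up to 53 mm high) fills y = +46 to +80 as counterweight; loaded, it balances roughly under the bar's middle
- lane_end (a point): foot of the inner face of the fixed end wall (65 mm high) that closes the lane, at caddy (100, -41, 5) mm; axes as the caddy's. From here the lane runs to caddy -x: floor 5 mm above the underside, 70 mm wide between two rails, 3 mm thick, whose tops are 23 mm above the underside
- caddy_bar (a point): middle of the caddy's carrying bar: 130 mm long along caddy x, 14 mm wide, 16 mm high; at caddy (0, 35, 93) mm, axes as the caddy's
- stop (a joint): sliding end stop of the lane, m: 0 = fully back (away from the wall), grows to 0.15 towards the end wall. The face of its plate (6 mm thick, 64 mm wide, top 63 mm above the caddy's underside) lies at caddy x = -95 mm + value: at 0 the lane is 195 mm long. About 0.8 N of friction; stays where it is left
- stop_post (a point): grip of the end stop: upright round post, 18 mm thick, spanning 13 to 75 mm above the caddy's underside, 35 mm outside the stop plate (away from the wall) on the lane's centre line; the point is 55 mm above the underside; axes as the caddy's. Pinch it to slide the stop either way
- slab_top (a point): centre of the upper face of a fixed marble slab 262 x 212 mm (x, y), 15 mm thick, lying on the counter: where the caddy goes, length along length
- slot1 (a point): point in the caddy at caddy (84, -41, 41) mm: the centre of the first tin counted from the end wall, when tins are packed snug; moves with the caddy
- slot2 (a point): point in the caddy at caddy (52, -41, 41) mm: the centre of the second tin counted from the end wall, when tins are packed snug; moves with the caddy
- slot3 (a point): point in the caddy at caddy (20, -41, 41) mm: the centre of the third tin counted from the end wall, when tins are packed snug; moves with the caddy
- slot4 (a point): point in the caddy at caddy (-12, -41, 41) mm: the centre of the fourth tin counted from the end wall, when tins are packed snug; moves with the caddy
- slot5 (a point): point in the caddy at caddy (-44, -41, 41) mm: the centre of the fifth tin counted from the end wall, when tins are packed snug; moves with the caddy
- tin1_c (a point): centre of a flat steel spice tin with black lid and paper label, all alike: 32 mm thick (own x) x 58 mm wide (own y) x 72 mm high (own z), about 45 g, bottom-heavy, standing on the counter at the start; may be absent (3 to 5 are there). In the lane its 58 mm width lies across the lane and its thickness along it
- tin2_c (a point): centre of a flat steel spice tin with black lid and paper label, all alike: 32 mm thick (own x) x 58 mm wide (own y) x 72 mm high (own z), about 45 g, bottom-heavy, standing on the counter at the start; may be absent (3 to 5 are there). In the lane its 58 mm width lies across the lane and its thickness along it
- tin3_c (a point): centre of a flat steel spice tin with black lid and paper label, all alike: 32 mm thick (own x) x 58 mm wide (own y) x 72 mm high (own z), about 45 g, bottom-heavy, standing on the counter at the start; may be absent (3 to 5 are there). In the lane its 58 mm width lies across the lane and its thickness along it
- tin4_c (a point): centre of a flat steel spice tin with black lid and paper label, all alike: 32 mm thick (own x) x 58 mm wide (own y) x 72 mm high (own z), about 45 g, bottom-heavy, standing on the counter at the start; may be absent (3 to 5 are there). In the lane its 58 mm width lies across the lane and its thickness along it
- tin5_c (a point): centre of a flat steel spice tin with black lid and paper label, all alike: 32 mm thick (own x) x 58 mm wide (own y) x 72 mm high (own z), about 45 g, bottom-heavy, standing on the counter at the start; may be absent (3 to 5 are there). In the lane its 58 mm width lies across the lane and its thickness along it
- mill: wooden pepper mill, 46 mm across, 100 mm high, standing among the tins; origin at its foot. Not part of the job
- jar: round glass jar with steel cap, 48 mm across, 75 mm high; origin at its foot. Not part of the job
- ramekin: small white bowl, 60 mm across, 38 mm high; origin at its foot. Not part of the job
Things that resemble listed ones, but are neither listed nor needed, are in the scene too. Leave any green or red look-alike of the part that bears tin4_c alone.

How it is judged:
On the way, in this order (a step that is already met when the one before it is completed fails the run):
1. all the tins stand in the lane, packed against the end wall, and the end stop is snug ((distance between tin1_c and slot1 below 0.011 m or distance between tin1_c and slot2 below 0.011 m or distance between tin1_c and slot3 below 0.011 m or distance between tin1_c and slot4 below 0.011 m or distance between tin1_c and slot5 below 0.011 m) and (distance between tin2_c and slot1 below 0.011 m or distance between tin2_c and slot2 below 0.011 m or distance between tin2_c and slot3 below 0.011 m or distance between tin2_c and slot4 below 0.011 m or distance between tin2_c and slot5 below 0.011 m) and (distance between tin3_c and slot1 below 0.011 m or distance between tin3_c and slot2 below 0.011 m or distance between tin3_c and slot3 below 0.011 m or distance between tin3_c and slot4 below 0.011 m or distance between tin3_c and slot5 below 0.011 m) and (distance between tin4_c and slot1 below 0.011 m or distance between tin4_c and slot2 below 0.011 m or distance between tin4_c and slot3 below 0.011 m or distance between tin4_c and slot4 below 0.011 m or distance between tin4_c and slot5 below 0.011 m) and (distance between tin5_c and slot1 below 0.011 m or distance between tin5_c and slot2 below 0.011 m or distance between tin5_c and slot3 below 0.011 m or distance between tin5_c and slot4 below 0.011 m or distance between tin5_c and slot5 below 0.011 m) and angle between each of tin1_c, tin2_c, tin3_c, tin4_c, tin5_c's own z axis and vertical below 0.12 rad and ((value of joint stop between 0.093 and 0.102 m and distance between any of tin1_c, tin2_c, tin3_c, tin4_c, tin5_c and slot1 below 0.011 m and distance between any of tin1_c, tin2_c, tin3_c, tin4_c, tin5_c and slot2 below 0.011 m and distance between any of tin1_c, tin2_c, tin3_c, tin4_c, tin5_c and slot3 below 0.011 m) or (value of joint stop between 0.061 and 0.07 m and distance between any of tin1_c, tin2_c, tin3_c, tin4_c, tin5_c and slot1 below 0.011 m and distance between any of tin1_c, tin2_c, tin3_c, tin4_c, tin5_c and slot2 below 0.011 m and distance between any of tin1_c, tin2_c, tin3_c, tin4_c, tin5_c and slot3 below 0.011 m and distance between any of tin1_c, tin2_c, tin3_c, tin4_c, tin5_c and slot4 below 0.011 m) or (value of joint stop between 0.029 and 0.038 m and distance between any of tin1_c, tin2_c, tin3_c, tin4_c, tin5_c and slot1 below 0.011 m and distance between any of tin1_c, tin2_c, tin3_c, tin4_c, tin5_c and slot2 below 0.011 m and distance between any of tin1_c, tin2_c, tin3_c, tin4_c, tin5_c and slot3 below 0.011 m and distance between any of tin1_c, tin2_c, tin3_c, tin4_c, tin5_c and slot4 below 0.011 m and distance between any of tin1_c, tin2_c, tin3_c, tin4_c, tin5_c and slot5 below 0.011 m))), for 0.2 s.
2. the packed caddy stands on the marble slab (all of step 1 and x of caddy in the frame of slab_top between -0.027 and 0.027 m and y of caddy in the frame of slab_top between -0.027 and 0.027 m and z of caddy in the frame of slab_top between -0.004 and 0.004 m and angle between the x axis of caddy and the x axis of slab_top, either way round below 0.15 rad and angle between caddy's own z axis and vertical below 0.05 rad), for 0.2 s.
At the end, for the whole second after the job is handed in: All tins stand upright (7 deg) in the lane, each within 11 mm of its packed place counted from the wall; the stop is at most 6 mm short of snug; the caddy rests level on the slab, within 27 mm of its centre along and across and 0.15 rad of its length, at rest (all of step 2 and linear speed of caddy below 0.02 m/s and angular speed of caddy below 0.1 rad/s); the robot touches nothing.
It fails at once if the caddy is tipped by more than 20 degrees (angle between caddy's own z axis and vertical above 0.35 rad).
It fails at once if the pepper mill is knocked over or shoved more than 5 cm (angle between mill's own z axis and vertical above 0.5 rad or distance of mill from where it was at the start of the episode above 0.05 m).
It fails at once if the glass jar is knocked over or shoved more than 5 cm (angle between jar's own z axis and vertical above 0.5 rad or distance of jar from where it was at the start of the episode above 0.05 m).
It fails at once if the white ramekin is knocked over or shoved more than 5 cm (angle between ramekin's own z axis and vertical above 0.5 rad or distance of ramekin from where it was at the start of the episode above 0.05 m).
Of tin1, tin2, tin3, tin4, tin5 only 3 to 5 are there at a start; the rules pass over those that are not, and their reading is None.
At some moment in a run one of tin1, tin2, tin3, tin4, tin5 may be knocked a few centimetres aside while the robot is not near it.
It also fails if it takes over 210 s, if anything falls off the work surface, if the arm or the gripper's body presses on something with over 40 N, if the wrist force passes 120 N, or if a joint passes its speed limit or range.

ROBOT

A 7-joint arm with a two-finger parallel gripper is mounted at the origin on the work surface. World frame = base frame: x ahead of the robot, y to its left, z up, the work surface at z = 0. Lengths are in m, angles in rad, forces in N, time in s.
With the tool pointing down it reaches from about 0.425 to 0.8 m from the base axis. Payload 8.3 kg.
Tool frame: the origin (TCP) lies midway between the tips of the shut fingers; the grasp point (between the pads) lies 19 mm behind it (r.pinch_z is the distance from the TCP to the grasp point, in m); z points along the fingers, y is the line along which they close (so a half turn about z gives the same grasp; the last joint's range is limited). The gripper opens to 85 mm and grips with 20 to 120 N. Pads are 22 mm wide; open, the fingers measure 114 mm over their backs; the gripper's body (76 mm by 85 mm) begins 54 mm behind the grasp point. The pads swing forward as they close: fully open they stand 13 mm farther back than shut.
Start: joints at [1.237, 0.383, 0.016, 1.37, -0.006, 1.388, -0.046], TCP at [0.167, -0.602, 0.21] pointing down, gripper open.
Joint ranges: [-2.95, 2.95], [-0.25, 2.06], [-1.52, 1.56], [0.18, 2.33], [-1.44, 4.58], [0.02, 2.06], [-3.01, 3.01]. Speed limits (rad/s): [2.39, 2.39, 3.01, 3.01, 3.14, 3.14, 3.14].

INTERFACE

Orientations are given as a unit quaternion [x, y, z, w].
In Python, from station import r gives the robot as it stands. The module is installed in compiled form; this text tells all that it offers.
- The arm moves only by the tool move_arm, never from a script. Its argument "rows" is a list of rows, each a list of 7 numbers: the shift along the tool's x, y, z scaled (see below), then the turn, a rotation vector about the tool's x, y, z scaled (see below), then the closure, from 0 (fully open) to 1 (shut). A call has 1 to 12 rows; each row is the pose to reach, as a shift and turn from the pose commanded when the call began, along the tool's axes at that moment; what a row does not reach only later rows make up. The controller multiplies each number of a shift by 10 cm and each number of a turn by pi/4 rad. A row lasts 1/10 s, in which the tool goes at most 50 mm and 8.59 degrees, less where a joint would pass 70% of its speed; a pose out of reach is approached as far as the arm can. A call with a number of a shift or a turn outside -1 to 1 is refused whole. A call with a gripper value outside its range is refused whole. The fingers move at their own pace and stop on an object; the grip force is fixed at half the most. Time passes only in rows, so rows that repeat a pose let the fingers close. It gives the time, the measured TCP pose, the force, the opening and the grip force at its end, in the units of the state.
- r.sense(): the state, without advancing time (a new reading comes with each control period).
- r.camera(name): name is "scene" or "top" or "wrist"; returns a dict with "color" (480x640x3 uint8, red, green, blue), "vfov" (degrees; the focal length in pixels is half the picture's height over the tangent of half this angle, whatever the lens; pixels are square), "cx", "cy" (the principal point, pixels), "D" ([k1, k2, p1, p2, k3] as OpenCV has them; the pictures are not rectified), "extrinsics" (4x4, takes a point from world to camera coordinates). Camera axes: x right, y up, looking along -z (the intrinsics and any distortion apply to the point x, -y, -z); pixel columns grow to the right and rows downward; lengths in m; the calibration is good to about 2 mm. A picture is of the moment at which its call begins. There is no depth.
- r.finish_job(): hands the job in; it is judged then, once.
Trained networks look in the newest picture that a camera, given by its name, has taken for a name from the list of things; names that differ only in an ending like _2 or _b are one class to them, and where a whole thing is asked for, a point or a joint stands for the part that bears it (a point fixed in the world has none). Each returns a list of dicts, best first, with "confidence" (0 to 1); they miss things now and then, are a little off and sometimes report something else, mostly with a low value. They report only what shows in the picture. A call takes as long as a camera call. They do not tell look-alikes from the thing itself.
- r.find_in(target, camera): "bbox" ([left, top, right, bottom] in pixels, round what is visible of it).
- r.outline_of(target, camera): "pixels" (480x640 bool, what is visible of it) and "bbox" ([left, top, right, bottom] in pixels, round what is visible of it).
- r.pinpoint(target, camera): "uv" ([column, row] in pixels: a listed point, or the origin of a listed thing).
The state is a dict: "t": time; "joint_positions": joint angles; "dq": joint speeds; "joint_efforts": joint torques, N m; "tool_pos": TCP position; "ee_rot": TCP orientation; "ft_force": force on the tool from outside, world axes, zero at the start; "moment": the same for the moment, N m; "width": finger opening in m; "finger_force": force on a finger pad.
Only numpy, scipy, OpenCV 4.12 (cv2) and the standard library are available. Lean on these libraries where they do the work, as an engineer would, in place of code of your own. Each camera call takes 0.05 s, during which the arm holds its last target. There are 200 camera calls.

## Working session

There is one attempt and no reset: what is moved stays moved. The work goes in short steps, Python scripts to look and compute and a tool call to move; the robot and the scene stay as the last step left them, time stands still between calls to the robot, and variables do not carry over. Pictures are saved under pics/ and viewed, at most 14 in all, crops included, and the job is handed in when it is done.

Besides the shell and the picture viewer there is one more tool, called after "Call:" in YAML: its name, and indented under it one key for each argument. move_arm: Moves the arm, as the interface text tells. Shifts and turns lie within -1 to 1; 1 stands for 10 cm of shift or pi/4 rad of turn. Its arguments: {"type":"object","properties":{"rows":{"type":"array"}},"required":["rows"]}

```bash
mkdir -p pics
cat > h.py <<'E'
import numpy as np, cv2
from station import r
from scipy.spatial.transform import Rotation as R
def cam(n):
    c=r.camera(n); h,w=c['color'].shape[:2]
    f=h/2/np.tan(np.radians(c['vfov'])/2)
    c['K']=np.array([[f,0,c['cx']],[0,f,c['cy']],[0,0,1.]]); c['D']=np.array(c['D'],float); c['E']=np.array(c['extrinsics']); return c
def proj(c,P):
    P=np.atleast_2d(P); q=(c['E'][:3,:3]@P.T).T+c['E'][:3,3]; q=q*[1,-1,-1]
    return cv2.projectPoints(q,np.zeros(3),np.zeros(3),c['K'],c['D'])[0][:,0]
def ray(c,uv):
    n=cv2.undistortPoints(np.array([[uv]],float),c['K'],c['D'])[0,0]
    d=c['E'][:3,:3].T@np.array([n[0],-n[1],-1.]); o=-c['E'][:3,:3].T@c['E'][:3,3]; return o,d
def atz(c,uv,z):
    o,d=ray(c,uv); return (o+d*(z-o[2])/d[2])[:2]
def save(c,n,crop=None,s=1):
    im=c['color'][:,:,::-1]
    if crop: im=im[crop[1]:crop[3],crop[0]:crop[2]]
    if s!=1: im=cv2.resize(im,None,fx=s,fy=s,interpolation=cv2.INTER_CUBIC)
    cv2.imwrite('pics/'+n,im)
E
python3 - <<'E'
from h import *
np.set_printoptions(precision=3,suppress=True)
s=r.sense(); print(s)
for n in ['top','scene']:
    c=cam(n); save(c,n+'0.png'); print(n,-c['E'][:3,:3].T@c['E'][:3,3])
    for t,z in [('caddy',0),('lane_end',.005),('caddy_bar',.093),('stop_post',.055),('slab_top',.015),('tin1_c',.036),('mill',0),('jar',0),('ramekin',0),('slot1',.041),('slot5',.041)]:
        for k in r.pinpoint(t,n): print(t,k['confidence'],np.round(k['uv'],1),atz(c,k['uv'],z))
E
```

```text
{'t': 0.0, 'joint_positions': array([ 1.237,  0.384,  0.016,  1.371, -0.006,  1.388, -0.046]), 'dq': array([ 0.   ,  0.   , -0.001, -0.001,  0.001, -0.   ,  0.002]), 'joint_efforts': array([  0.001, -62.759,   0.845, -37.182,   0.017,   0.014,  -0.   ]), 'tool_pos': array([ 0.167, -0.602,  0.209]), 'ee_rot': array([ 0.991,  0.135, -0.   , -0.001]), 'ft_force': array([-0.122, -0.84 , -0.428]), 'moment': array([ 0.043,  0.031, -0.038]), 'finger_force': 0.0, 'width': 0.0851414476988641}
top [ 0.357 -0.025  1.107]
caddy 0.64 [447.9 243.4] [ 0.541 -0.294]
lane_end 0.61 [468.4 200.4] [ 0.639 -0.344]
lane_end 0.36 [470.7 216.8] [ 0.601 -0.347]
caddy_bar 0.6 [442.5 241.7] [ 0.529 -0.26 ]
stop_post 0.58 [474.3 256.1] [ 0.504 -0.336]
stop_post 0.46 [280.1 285.4] [0.442 0.077]
stop_post 0.39 [444.2 240.3] [ 0.538 -0.273]
slab_top 0.65 [192.3 245.4] [0.535 0.279]
slab_top 0.33 [317.1 194.8] [0.65 0.  ]
tin1_c 0.7 [281.4 280.7] [0.454 0.076]
mill 0.7 [357.6 195.6] [ 0.652 -0.092]
jar 0.72 [277.2 242. ] [0.545 0.091]
ramekin 0.76 [355.5 288.9] [ 0.439 -0.085]
slot1 0.97 [474.3 216.6] [ 0.593 -0.34
[... 614 characters left out ...]
8]
stop_post 0.7 [183.7 299.7] [ 0.509 -0.339]
slab_top 0.96 [421.  190.7] [0.536 0.282]
tin1_c 0.7 [206.1 344.6] [ 0.614 -0.343]
tin1_c 0.56 [333.5 197. ] [0.448 0.08 ]
tin1_c 0.24 [321.9 243.1] [ 0.54  -0.014]
mill 0.95 [318.9 306.8] [ 0.655 -0.096]
ramekin 0.62 [274.2 234.9] [ 0.443 -0.085]
slot1 0.93 [189.4 308.4] [ 0.526 -0.337]
slot1 0.84 [202.  333.5] [ 0.591 -0.34 ]
slot1 0.78 [186.8 297.3] [ 0.5  -0.33]
slot1 0.59 [193.6 318.7] [ 0.552 -0.34 ]
slot1 0.55 [209.2 346.3] [ 0.623 -0.34 ]
slot5 0.93 [189.4 308.4] [ 0.526 -0.337]
slot5 0.84 [202.  333.5] [ 0.591 -0.34 ]
slot5 0.78 [186.8 297.3] [ 0.5  -0.33]
slot5 0.59 [193.6 318.7] [ 0.552 -0.34 ]
slot5 0.55 [209.2 346.3] [ 0.623 -0.34 ]
```

View pics/top0.png

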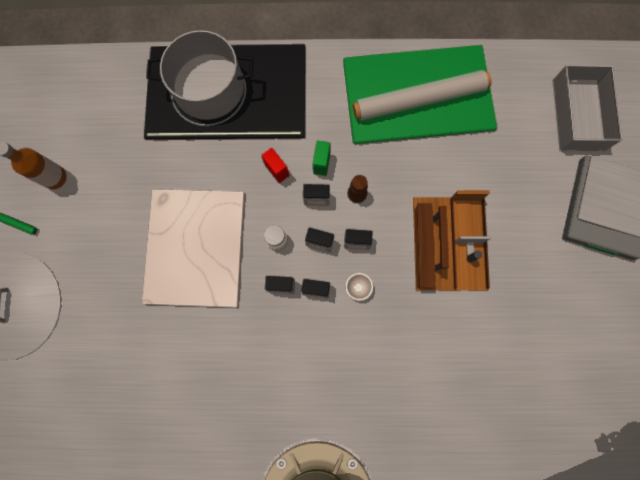

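View pics/scene0.png

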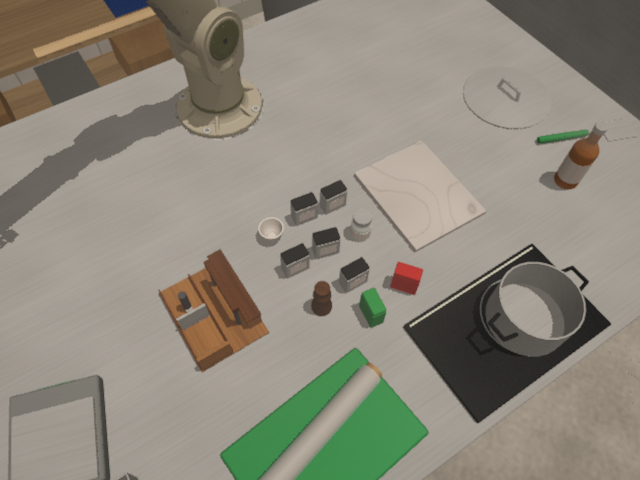

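The counter shows five black-lidded tins in the top view, at about (317,191), (320,238), (359,238), (280,284) and (316,288). The red one at (275,165) and the green one at (322,158) are look-alikes, so I'll leave them alone. The caddy is at about (450,243) with its end wall at the top (+x) and the stop plate at about (473,240). The slab is at (192,247). I'll move over the caddy and look from close by.

Call:
move_arm:
  rows:
    - [0,0,-0.4,0,0,0.17,0]
    - [0,0,-0.8,0,0,0.344,0]
    - [0,0,-0.8,0,0,0.344,0]

```text
t: 1.5
tool_pos: [0.1679, -0.6044, 0.297]
ee_rot: [1.0, -0.002, 0.002, 0.005]
ft_force: [1.3, -1.1, -0.1]
width: 0.0853
finger_force: 0.0
```

Call:
move_arm:
  rows:
    - [0.4,-0.3,0,0,0,0,0]
    - [0.8,-0.6,0,0,0,0,0]

```text
t: 1.7
tool_pos: [0.2465, -0.5423, 0.2901]
ee_rot: [1.0, -0.001, -0.0, 0.0]
ft_force: [1.1, -0.3, 0.7]
width: 0.0854
finger_force: 0.0
```

Call:
move_arm:
  rows:
    - [0.4,-0.3,0,0,0,0,0]
    - [0.8,-0.6,0,0,0,0,0]

```text
t: 1.9
tool_pos: [0.3285, -0.4808, 0.2903]
ee_rot: [1.0, 0.0, 0.0, 0.0]
ft_force: [0.2, -0.0, -0.5]
width: 0.0853
finger_force: 0.0
```

Call:
move_arm:
  rows:
    - [0.4,-0.3,0,0,0,0,0]
    - [0.8,-0.6,0,0,0,0,0]
    - [0.8,-0.6,0,0,0,0,0]
    - [0.8,-0.6,0,0,0,0,0]

```text
t: 2.3
tool_pos: [0.4084, -0.4208, 0.2901]
ee_rot: [1.0, 0.002, 0.0, -0.0]
ft_force: [0.2, -0.9, 0.7]
width: 0.0856
finger_force: 0.0
```

Run:
```python
from h import *
np.set_printoptions(precision=3,suppress=True)
s=r.sense(); print(s['t'],s['tool_pos'],R.from_quat(s['ee_rot']).as_matrix(),s['joint_positions'])
c=cam('wrist'); save(c,'w1.png'); print(-c['E'][:3,:3].T@c['E'][:3,3],c['E'][:3,:3],c['vfov'])
for t,z in [('caddy',0),('lane_end',.005),('caddy_bar',.093),('stop_post',.055)]:
    for k in r.pinpoint(t,'wrist'): print(t,k['confidence'],np.round(k['uv'],1),atz(c,k['uv'],z))
# tins: dark lids in top picture
c=cam('top'); g=c['color'].max(axis=2); m=(g<55).astype(np.uint8)
n,l,st,ce=cv2.connectedComponentsWithStats(m)
for i in range(1,n):
    if 150<st[i,4]<700 and 250<ce[i][0]<400 and 150<ce[i][1]<310:
        ys,xs=np.where(l==i); P=np.array([atz(c,(x,y),.072) for x,y in zip(xs,ys)]).astype(np.float32)
        (a,b),(w,h),an=cv2.minAreaRect(P*1000); print(ce[i],st[i],'ctr',round(a,1),round(b,1),'size',round(w,1),round(h,1),an)
```

```text
2.3 [ 0.408 -0.421  0.29 ] [[ 1.     0.005  0.   ]
 [ 0.005 -1.     0.   ]
 [ 0.    -0.    -1.   ]] [ 0.82   0.281 -0.097  1.332  0.027  1.53  -0.84 ]
[ 0.491 -0.421  0.454] [[ 0.005 -1.    -0.001]
 [ 0.947  0.005 -0.32 ]
 [ 0.32   0.001  0.947]] 58.64134383410851
caddy 0.61 [192.4  42.1] [ 0.544 -0.297]
caddy_bar 0.9 [115.3  36.9] [ 0.539 -0.261]
stop_post 0.63 [226.2  82.3] [ 0.504 -0.34 ]
stop_post 0.25 [ 11.4 148.3] [ 0.448 -0.128]
[316.033 191.269] [304 185  25  14 338] ctr 642.3 1.4 size 51.7 28.9 89.79109191894531
[357.316 194.206] [348 185  19  18 228] ctr 637.1 -86.6 size 38.7 36.9 85.58515930175781
[319.372 237.69 ] [306 228  28  20 371] ctr 541.3 -6.2 size 55.8 30.6 74.5872573852539
[358.401 237.07 ] [345 230  27  16 372] ctr 542.8 -87.9 size 55.2 30.7 85.74774932861328
[279.047 283.56 ] [266 276  28  16 382] ctr 444.6 77.5 size 56.9 29.6 86.82144165039062
[315.512 287.67 ] [302 280  28  17 379] ctr 436.5 2.2 size 55.8 29.6 81.90963745117188
```

View pics/w1.png

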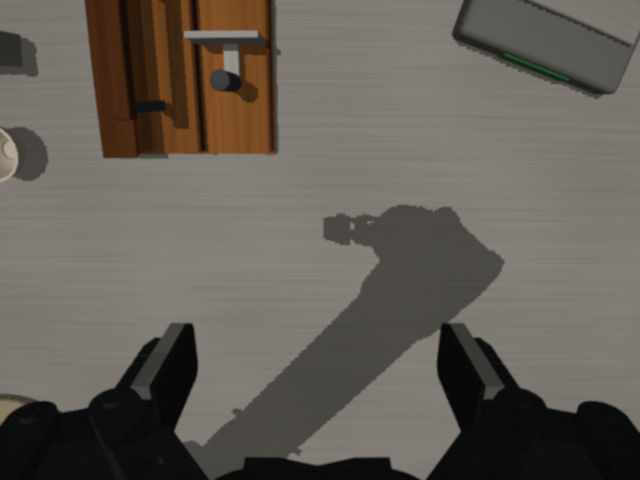

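The wrist view shows the near end of the caddy: base corner at (277,153), post at (225,80), plate from (185,36) to (265,38). The caddy lies almost square to the world axes. I'll centre over it and fit its pose.

Call:
move_arm:
  rows:
    - [0.45,-0.4,0,0,0,0,0]
    - [0.9,-0.8,0,0,0,0,0]
    - [0.9,-0.8,0,0,0,0,0]
    - [0.9,-0.8,0,0,0,0,0]

```text
t: 3.0
tool_pos: [0.4997, -0.3385, 0.2899]
ee_rot: [1.0, 0.003, 0.0, -0.001]
ft_force: [0.9, -0.1, 0.1]
width: 0.0853
finger_force: 0.0
```

Run:
```python
from h import *
np.set_printoptions(precision=3,suppress=True)
s=r.sense(); print(s['t'],s['tool_pos'])
c=cam('wrist'); save(c,'w2.png')
for t,z in [('caddy',0),('lane_end',.005),('caddy_bar',.093),('stop_post',.055),('slot1',.041)]:
    for k in r.pinpoint(t,'wrist'): print(t,k['confidence'],np.round(k['uv'],1),atz(c,k['uv'],z))
b=r.outline_of('caddy','wrist')
if b: print(b[0]['confidence'],b[0]['bbox'])
```

```text
3.0 [ 0.5   -0.338  0.29 ]
caddy 0.98 [276.9 135.9] [ 0.544 -0.296]
lane_end 0.62 [320.5  34.9] [ 0.641 -0.341]
caddy_bar 0.78 [226.5 150.7] [ 0.54  -0.262]
stop_post 0.93 [317.1 184.5] [ 0.504 -0.338]
slot1 0.95 [318.6  91.1] [ 0.588 -0.339]
slot1 0.95 [318.  156.6] [ 0.528 -0.339]
slot1 0.83 [316.7 122.3] [ 0.56  -0.338]
slot1 0.83 [317.8 190.3] [ 0.495 -0.339]
slot1 0.69 [316.7  49.2] [ 0.625 -0.337]
0.77 [182.0, 13.8, 361.7, 249.3]
```

View pics/w2.png

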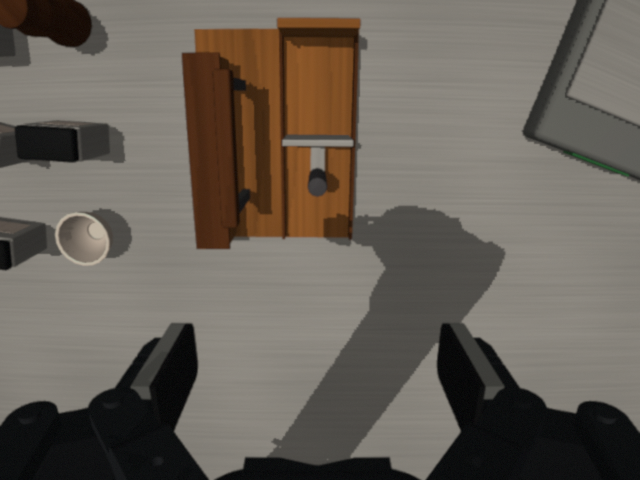

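The wrist view shows the caddy at about (0.541, -0.297) with yaw near 0. The post is at pixel (317,184), so the stop is at about 0.093, and the lane is empty. Next I'll pinch the post and pull the stop back.

Call:
move_arm:
  rows:
    - [0.04,0,0.5,0,0,0,0.3]
    - [0.04,0,1,0,0,0,0.3]

```text
t: 3.55
tool_pos: [0.5019, -0.3433, 0.191]
ee_rot: [1.0, -0.0, 0.002, 0.001]
ft_force: [0.8, -0.5, -2.0]
width: 0.06
finger_force: 0.0
```

Call:
move_arm:
  rows:
    - [0,0,0.5,0,0,0,0.3]
    - [0,0,0.9,0,0,0,0.3]
    - [0,0,0.9,0,0,0,0.3]

```text
t: 3.85
tool_pos: [0.4966, -0.3404, 0.0942]
ee_rot: [1.0, -0.0, -0.005, -0.003]
ft_force: [-1.4, -0.2, -0.6]
width: 0.0601
finger_force: 0.0
```

Call:
move_arm:
  rows:
    - [0,0,0.3,0,0,0,0.3]
    - [0,0,0.58,0,0,0,0.3]
    - [0,0,0.58,0,0,0,0.3]
    - [0,0,0.58,0,0,0,0.3]

```text
t: 4.25
tool_pos: [0.5018, -0.3429, 0.0446]
ee_rot: [1.0, 0.0, 0.001, 0.001]
ft_force: [-0.4, -0.1, -0.0]
width: 0.0599
finger_force: 0.0
```

Call:
move_arm:
  rows:
    - [0,0,0,0,0,0,1]
    - [0,0,0,0,0,0,1]
    - [0,0,0,0,0,0,1]
    - [0,0,0,0,0,0,1]
    - [0,0,0,0,0,0,1]

```text
t: 4.75
tool_pos: [0.5028, -0.3405, 0.0444]
ee_rot: [1.0, 0.001, 0.001, -0.0]
ft_force: [-0.6, 5.9, 8.0]
width: 0.0147
finger_force: 58.5
```

Call:
move_arm:
  rows:
    - [-0.15,0,0,0,0,0,1]
    - [-0.3,0,0,0,0,0,1]
    - [-0.45,0,0,0,0,0,1]
    - [-0.6,0,0,0,0,0,1]
    - [-0.75,0,0,0,0,0,1]
    - [-0.9,0,0,0,0,0,1]
    - [-0.91,0,0,0,0,0,1]
    - [-0.91,0,0,0,0,0,1]

```text
t: 5.55
tool_pos: [0.4111, -0.3409, 0.0443]
ee_rot: [1.0, 0.001, 0.001, -0.0]
ft_force: [-1.4, 7.4, 8.9]
width: 0.0147
finger_force: 59.6
```

Call:
move_arm:
  rows:
    - [0,0,0,0,0,0,0.2]
    - [0,0,0,0,0,0,0.2]
    - [0,0,0,0,0,0,0.2]
    - [0,0,-0.5,0,0,0,0.2]
    - [0,0,-1,0,0,0,0.2]

```text
t: 6.05
tool_pos: [0.4088, -0.3413, 0.1421]
ee_rot: [1.0, 0.0, -0.002, -0.001]
ft_force: [1.8, -1.2, -0.2]
width: 0.0687
finger_force: 0.0
```

Call:
move_arm:
  rows:
    - [0.4,-0.2,-0.5,0,0,0,0.2]
    - [0.8,-0.2,-1,0,0,0,0.2]
    - [0.9,-0.2,-1,0,0,0,0.2]
    - [0.9,-0.2,-1,0,0,0,0.2]
    - [0.9,-0.2,-1,0,0,0,0.2]

```text
t: 6.55
tool_pos: [0.5003, -0.322, 0.2421]
ee_rot: [1.0, 0.001, -0.0, -0.0]
ft_force: [-0.7, -1.0, -0.0]
width: 0.0685
finger_force: 0.0
```

Run:
```python
from h import *
np.set_printoptions(precision=3,suppress=True)
s=r.sense(); print(s['t'],s['tool_pos'],R.from_quat(s['ee_rot']).as_rotvec())
c=cam('wrist'); save(c,'w3.png',(140,0,460,300),2)
for t,z in [('caddy',0),('lane_end',.005),('caddy_bar',.093),('stop_post',.055),('slot1',.041)]:
    for k in r.pinpoint(t,'wrist'): print(t,k['confidence'],np.round(k['uv'],1),atz(c,k['uv'],z))
# predicted landmarks for pose guess
q=np.array([.541,-.297,0]); pts={'wallTopIn':(.1,-.041,.065),'wallTopL':(.1,-.006,.065),'wallTopR':(.1,-.076,.065),'barA':(-.065,.035,.101),'barB':(.065,.035,.101),'boxA':(-.102,.08,.053),'boxB':(.082,.08,.053),'baseRR':(-.104,-.08,0.005),'post':(-.13,-.041,.075),'plateR':(-.095,-.073,.063),'plateL':(-.095,-.009,.063)}
for k,v in pts.items(): print(k,proj(c,q+v)[0])
```

```text
6.55 [ 0.5   -0.322  0.242] [-3.142 -0.002  0.   ]
caddy 0.96 [292.1 144. ] [ 0.541 -0.299]
lane_end 0.69 [336.5  28.4] [ 0.641 -0.339]
caddy_bar 0.79 [241.3 158. ] [ 0.541 -0.267]
stop_post 0.59 [338.  293.8] [ 0.414 -0.342]
slot1 0.89 [337.9 163.3] [ 0.529 -0.34 ]
slot1 0.85 [337.4  42.5] [ 0.625 -0.338]
slot1 0.78 [338.3 128.4] [ 0.558 -0.34 ]
slot1 0.65 [339.7  86.9] [ 0.591 -0.341]
slot1 0.62 [338.1 202.1] [ 0.495 -0.341]
wallTopIn [338.811  15.314]
wallTopL [290.745  15.253]
wallTopR [386.744  15.834]
barA [237.28  245.464]
barB [227.144  62.19 ]
boxA [199.206 266.67 ]
boxB [180.641  44.755]
baseRR [371.589 250.787]
post [334.923 306.71 ]
plateR [372.041 263.941]
plateL [297.93 263.84]
```

View pics/w3.png

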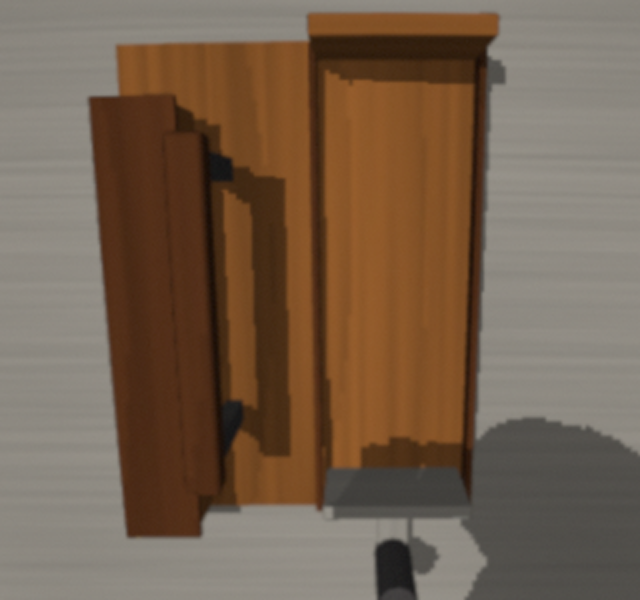

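The stop is back, and the landmark residuals refine the caddy pose to about (0.539, -0.300) with yaw 0. In the crop, the wall top runs from (308,30) to (498,30) and the plate sits at about (395,507). Next I'll go over the middle tin (top view 320,238) with the tool yawed to match, and measure it from near.

Call:
move_arm:
  rows:
    - [0,-0.4,0,0,0,0,0.23]
    - [0.05,-0.8,0,0,0,0,0.23]

```text
t: 7.05
tool_pos: [0.5036, -0.2427, 0.2418]
ee_rot: [1.0, -0.002, -0.001, 0.0]
ft_force: [0.8, 0.4, 0.3]
width: 0.0655
finger_force: 0.0
```

Call:
move_arm:
  rows:
    - [0.05,-0.4,0,0,0,0,0.23]
    - [0.1,-0.8,0,0,0,0,0.23]

```text
t: 7.25
tool_pos: [0.5144, -0.1608, 0.2422]
ee_rot: [1.0, -0.0, -0.0, 0.0]
ft_force: [1.3, 0.7, -0.3]
width: 0.066
finger_force: 0.0
```

Call:
move_arm:
  rows:
    - [0.05,-0.4,0,0,0,0,0.23]
    - [0.1,-0.8,0,0,0,0,0.23]

```text
t: 7.45
tool_pos: [0.5244, -0.0808, 0.2423]
ee_rot: [1.0, -0.0, -0.0, 0.0]
ft_force: [0.4, 0.1, -0.1]
width: 0.0659
finger_force: 0.0
```

Call:
move_arm:
  rows:
    - [0.1,-0.4,0,0,0,0.17,0.23]
    - [0.16,-0.76,0,0,0,0.34,0.23]
    - [0.16,-0.76,0,0,0,0.34,0.23]
    - [0.16,-0.76,0,0,0,0.34,0.23]
    - [0.16,-0.76,0,0,0,0.34,0.23]

```text
t: 7.95
tool_pos: [0.5406, -0.0075, 0.2422]
ee_rot: [0.991, -0.133, -0.0, 0.0]
ft_force: [-0.6, -0.6, 0.7]
width: 0.0658
finger_force: 0.0
```

```bash
cat >> h.py <<'E'
def lids(c,z=.072,th=50):
    g=c['color'].max(axis=2); m=(g<th).astype(np.uint8)
    n,l,st,ce=cv2.connectedComponentsWithStats(m); out=[]
    for i in range(1,n):
        if st[i,4]<150: continue
        cn,_=cv2.findContours((l==i).astype(np.uint8),cv2.RETR_EXTERNAL,cv2.CHAIN_APPROX_NONE)
        P=np.array([atz(c,p[0],z) for p in cn[0]],np.float32)*1000
        (a,b),(w,h),an=cv2.minAreaRect(P)
        if w<h: w,h,an=h,w,an+90
        an=(an+180)%180
        if 40<w<75 and 20<h<50: out.append((ce[i].round(),round(a,1),round(b,1),round(w,1),round(h,1),round(an-90,1)))
    return out
def look(n=None,crop=None,s=1):
    st=r.sense(); print(st['t'],st['tool_pos'].round(4),'yaw',R.from_quat(st['ee_rot']).as_matrix()[:2,0].round(3),'w',st['width'])
    c=cam('wrist')
    if n: save(c,n,crop,s)
    for o in lids(c): print(*o)
    for k in r.pinpoint('tin1_c','wrist'): print('tin',round(k['confidence'],2),np.round(k['uv']),(atz(c,k['uv'],.036)*1000).round(1))
    return c
E
python3 - <<'E'
from h import *
c=look('w4.png')
import pickle
E
```

```text
7.95 [ 0.5406 -0.0075  0.2422] yaw [ 0.965 -0.264] w 0.06577818363769035
[269.  76.] 644.0 0.4 56.0 30.4 -1.3
[414. 173.] 545.6 -88.4 55.9 30.8 -4.4
[314. 200.] 544.5 -6.8 55.4 30.3 -15.3
[337. 314.] 440.5 1.1 55.2 32.4 -7.7
tin 0.88 [257. 311.] [445.3  78.7]
```

View pics/w4.png

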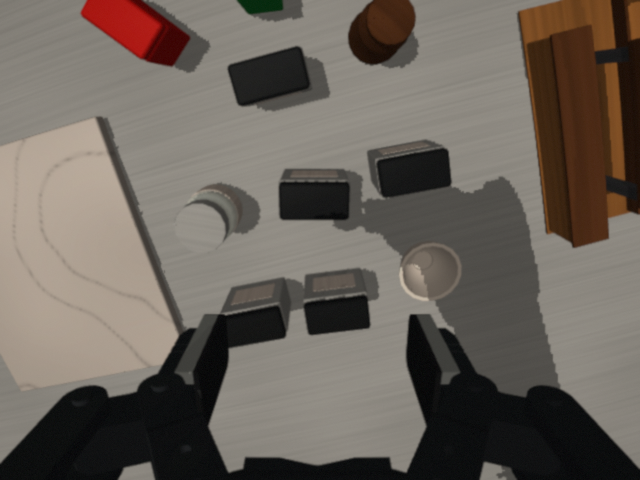

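The networks and the lid fit agree to within about 3 mm. This tin (pixel 314,200) is at (543,-7) mm with yaw -15°, and the fingers straddle it freely. Going down to grasp it.

Call:
move_arm:
  rows:
    - [0.03,0,0.5,0,0,0,0.23]
    - [0.03,0,1,0,0,0,0.23]
    - [0.03,0,1,0,0,0,0.23]

```text
t: 8.35
tool_pos: [0.5388, -0.0085, 0.1358]
ee_rot: [0.991, -0.134, -0.006, 0.001]
ft_force: [-0.5, -0.2, -0.3]
width: 0.0656
finger_force: 0.0
```

Call:
move_arm:
  rows:
    - [0,0,0.3,0,0,0,0.23]
    - [0,0,0.6,0,0,0,0.23]
    - [0,0,0.85,0,0,0,0.23]
    - [0,0,1,0,0,0,0.23]
    - [0,0,1,0,0,0,0.23]
    - [0,0,1,0,0,0,0.23]

```text
t: 8.95
tool_pos: [0.5451, -0.0072, 0.0445]
ee_rot: [0.991, -0.133, 0.001, -0.0]
ft_force: [-0.5, -0.2, 0.1]
width: 0.066
finger_force: 0.0
```

Call:
move_arm:
  rows:
    - [0,0,0,0,0,0,1]
    - [0,0,0,0,0,0,1]
    - [0,0,0,0,0,0,1]
    - [0,0,0,0,0,0,1]

```text
t: 9.35
tool_pos: [0.5459, -0.0068, 0.0455]
ee_rot: [0.991, -0.133, 0.002, -0.0]
ft_force: [-1.4, -0.4, 6.9]
width: 0.0543
finger_force: 61.5
```

Call:
move_arm:
  rows:
    - [0,0,-0.3,0,0,0,1]
    - [0,0,-0.6,0,0,0,1]
    - [0,0,-1,0,0,0,1]
    - [0,0,-1,0,0,0,1]

```text
t: 9.75
tool_pos: [0.5478, -0.0064, 0.1501]
ee_rot: [0.991, -0.133, 0.006, -0.001]
ft_force: [0.6, -0.6, -0.1]
width: 0.0541
finger_force: 63.0
```

Call:
move_arm:
  rows:
    - [0,0,-0.3,0,0,-0.17,1]
    - [0,0,-0.6,0,0,-0.34,1]
    - [0,0,-0.6,0,0,-0.34,1]
    - [0,0,-0.6,0,0,-0.34,1]

```text
t: 10.15
tool_pos: [0.5445, -0.0068, 0.204]
ee_rot: [1.0, -0.0, 0.002, 0.0]
ft_force: [-0.1, 0.4, -0.5]
width: 0.0538
finger_force: 63.2
```

Call:
move_arm:
  rows:
    - [0.1,0.45,0,0,0,0,1]
    - [0.2,0.9,0,0,0,0,1]

```text
t: 10.35
tool_pos: [0.5637, -0.0962, 0.202]
ee_rot: [1.0, 0.002, -0.0, -0.0]
ft_force: [0.6, -0.8, -0.5]
width: 0.0539
finger_force: 63.2
```

Call:
move_arm:
  rows:
    - [0.1,0.45,0,0,0,0,1]
    - [0.2,0.9,0,0,0,0,1]

```text
t: 10.55
tool_pos: [0.5835, -0.1884, 0.2015]
ee_rot: [1.0, -0.0, -0.001, -0.0]
ft_force: [1.1, 0.2, -0.1]
width: 0.0541
finger_force: 63.2
```

Call:
move_arm:
  rows:
    - [0.1,0.45,0,0,0,0,1]
    - [0.2,0.9,0,0,0,0,1]

```text
t: 10.75
tool_pos: [0.6035, -0.2784, 0.2013]
ee_rot: [1.0, -0.0, -0.001, -0.0]
ft_force: [1.2, -0.2, -0.5]
width: 0.0542
finger_force: 63.2
```

Call:
move_arm:
  rows:
    - [0.1,0.4,0,0,0,0,1]
    - [0.14,0.64,0,0,0,0,1]
    - [0.14,0.64,0,0,0,0,1]
    - [0.14,0.64,0,0,0,0,1]
    - [0.14,0.64,0,0,0,0,1]

```text
t: 11.25
tool_pos: [0.6182, -0.3388, 0.2019]
ee_rot: [1.0, 0.001, -0.0, -0.001]
ft_force: [0.1, 0.9, -0.0]
width: 0.0539
finger_force: 63.2
```

Run:
```python
from h import *
c=look('w5.png')
q=np.array([.539,-.300,0])
for v in [(.1,-.006,.065),(.1,-.076,.065),(-.095,-.009,.063),(-.095,-.073,.063),(-.065,.035,.101),(.065,.035,.101)]: print(v,proj(c,q+v)[0].round(1))
```

```text
11.25 [ 0.6182 -0.3388  0.2019] yaw [1.    0.002] w 0.05392625390779417
[ 27. 157.] 663.8 -130.8 52.2 35.7 8.8
[ 22. 305.] 546.7 -102.6 42.3 32.6 -5.0
tin 0.22 [320. 430.] [ 394.6 -342.9]
(0.1, -0.006, 0.065) [270.8 187.7]
(0.1, -0.076, 0.065) [368.8 187.9]
(-0.095, -0.009, 0.063) [282.2 408. ]
(-0.095, -0.073, 0.063) [355.4 408.2]
(-0.065, 0.035, 0.101) [220.2 409.5]
(0.065, 0.035, 0.101) [205.2 250.8]
```

View pics/w5.png

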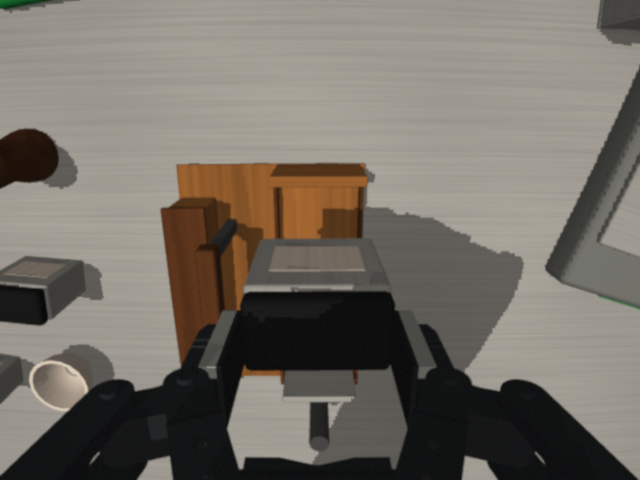

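The held tin is centred on the lane: tin mid-column is 318 and lane centre 320, with the wall's inner edge at row 186 as predicted. Lowering it in.

Call:
move_arm:
  rows:
    - [0,0.02,0.4,0,0,0,1]
    - [0,0.02,0.8,0,0,0,1]
    - [0,0.02,1,0,0,0,1]
    - [0,0.02,1,0,0,0,1]
    - [0,0.02,1,0,0,0,1]

```text
t: 11.85
tool_pos: [0.6184, -0.342, 0.1034]
ee_rot: [1.0, 0.001, 0.0, 0.0]
ft_force: [-0.2, 0.8, -0.1]
width: 0.0542
finger_force: 63.2
```

Call:
move_arm:
  rows:
    - [0,0,0.2,0,0,0,1]
    - [0,0,0.35,0,0,0,1]
    - [0,0,0.45,0,0,0,1]
    - [0,0,0.52,0,0,0,1]
    - [0,0,0.52,0,0,0,1]
    - [0,0,0.52,0,0,0,1]

```text
t: 12.45
tool_pos: [0.6183, -0.3428, 0.0509]
ee_rot: [1.0, 0.0, 0.0, 0.0]
ft_force: [0.6, -0.4, 0.8]
width: 0.054
finger_force: 63.4
```

Call:
move_arm:
  rows:
    - [0,0,0,0,0,0,0.2]
    - [0,0,0,0,0,0,0.2]
    - [0,0,0,0,0,0,0.2]
    - [0,0,-0.4,0,0,0,0.2]
    - [0,0,-0.9,0,0,0,0.2]

```text
t: 12.95
tool_pos: [0.616, -0.3418, 0.138]
ee_rot: [1.0, 0.0, -0.003, -0.002]
ft_force: [2.6, -0.5, 0.8]
width: 0.0684
finger_force: 0.0
```

Call:
move_arm:
  rows:
    - [-0.12,-0.42,-0.3,0,0,0,0.2]
    - [-0.24,-0.85,-0.6,0,0,0,0.2]

```text
t: 13.15
tool_pos: [0.5952, -0.2637, 0.1983]
ee_rot: [1.0, -0.001, 0.001, 0.0]
ft_force: [0.1, 1.2, -0.1]
width: 0.068
finger_force: 0.0
```

Call:
move_arm:
  rows:
    - [-0.12,-0.42,0,0,0,0,0.2]
    - [-0.24,-0.85,0,0,0,0,0.2]

```text
t: 13.35
tool_pos: [0.5714, -0.1769, 0.1982]
ee_rot: [1.0, 0.0, 0.001, 0.0]
ft_force: [0.7, 0.4, 0.3]
width: 0.0677
finger_force: 0.0
```

Call:
move_arm:
  rows:
    - [-0.12,-0.42,0,0,0,0.05,0.2]
    - [-0.26,-0.85,0,0,0,0.09,0.2]
    - [-0.26,-0.85,0,0,0,0.09,0.2]
    - [-0.26,-0.85,0,0,0,0.09,0.2]

```text
t: 13.75
tool_pos: [0.5453, -0.0919, 0.1972]
ee_rot: [0.999, -0.034, 0.001, 0.0]
ft_force: [-0.0, 0.2, -0.6]
width: 0.0682
finger_force: 0.0
```

Run:
```python
from h import *
c=look()
c=cam('top'); print('top')
for o in lids(c,th=55): print(*o)
```

```text
13.75 [ 0.5453 -0.0919  0.1972] yaw [ 0.998 -0.067] w 0.06822428483772926
[166.  83.] 644.3 -0.8 56.8 30.0 -1.4
[313. 220.] 545.7 -89.7 55.4 30.7 -4.4
[116. 349.] 449.2 75.5 58.3 32.8 -2.7
tin 0.91 [132. 332.] [444.2  78.4]
top
[317. 192.] 639.0 -7.1 68.8 35.4 -0.2
[476. 203.] 616.2 -341.6 54.9 30.8 -0.1
[279. 284.] 444.5 77.6 56.9 29.8 -3.2
[315. 288.] 436.3 2.3 56.1 29.6 -7.6
```

Call:
move_arm:
  rows:
    - [0,-0.03,0.4,0,0,0,0.2]
    - [0,-0.03,0.8,0,0,0,0.2]
    - [0,-0.03,0.95,0,0,0,0.2]
    - [0,-0.03,0.95,0,0,0,0.2]

```text
t: 14.3
tool_pos: [0.5435, -0.0914, 0.0985]
ee_rot: [0.999, -0.036, -0.003, -0.0]
ft_force: [-0.9, -0.9, -0.5]
width: 0.0686
finger_force: 0.0
```

Call:
move_arm:
  rows:
    - [0,0,0.3,0,0,0,0.2]
    - [0,0,0.6,0,0,0,0.2]
    - [0,0,0.6,0,0,0,0.2]
    - [0,0,0.6,0,0,0,0.2]
    - [0,0,0.6,0,0,0,1]
    - [0,0,0.6,0,0,0,1]
    - [0,0,0.6,0,0,0,1]
    - [0,0,0.6,0,0,0,1]

```text
t: 15.1
tool_pos: [0.5476, -0.0904, 0.0445]
ee_rot: [0.999, -0.035, 0.002, 0.0]
ft_force: [-0.8, 1.1, 6.9]
width: 0.0551
finger_force: 62.3
```

Call:
move_arm:
  rows:
    - [0,0,-0.3,0,0,0,1]
    - [0,0,-0.6,0,0,0,1]
    - [0,0,-1,0,0,0,1]
    - [0,0,-1,0,0,-0.09,1]

```text
t: 15.5
tool_pos: [0.5496, -0.0904, 0.1495]
ee_rot: [1.0, 0.001, 0.006, 0.001]
ft_force: [0.4, -0.5, -0.2]
width: 0.0548
finger_force: 63.3
```

Call:
move_arm:
  rows:
    - [0.06,0.42,-0.3,0,0,0,1]
    - [0.12,0.84,-0.55,0,0,0,1]

```text
t: 15.7
tool_pos: [0.5581, -0.1723, 0.1991]
ee_rot: [1.0, 0.003, 0.001, 0.0]
ft_force: [1.4, -1.3, -0.5]
width: 0.055
finger_force: 63.5
```

Call:
move_arm:
  rows:
    - [0.06,0.42,0,0,0,0,1]
    - [0.12,0.84,0,0,0,0,1]

```text
t: 15.9
tool_pos: [0.5706, -0.2592, 0.1994]
ee_rot: [1.0, 0.0, 0.002, 0.001]
ft_force: [1.1, -0.7, -0.3]
width: 0.0551
finger_force: 63.5
```

Call:
move_arm:
  rows:
    - [0.06,0.42,0,0,0,0,1]
    - [0.13,0.84,0,0,0,0,1]
    - [0.13,0.84,0,0,0,0,1]
    - [0.13,0.84,0,0,0,0,1]
    - [0.13,0.84,0,0,0,0,1]

```text
t: 16.4
tool_pos: [0.5832, -0.34, 0.1971]
ee_rot: [1.0, 0.001, 0.001, -0.0]
ft_force: [-0.6, 1.1, -1.3]
width: 0.0549
finger_force: 63.5
```

Call:
move_arm:
  rows:
    - [0,0.02,0.4,0,0,0,1]
    - [0,0.02,0.8,0,0,0,1]
    - [0,0.02,1,0,0,0,1]
    - [0,0.02,1,0,0,0,1]
    - [0,0.02,1,0,0,0,1]

```text
t: 16.9
tool_pos: [0.5834, -0.3421, 0.0975]
ee_rot: [1.0, 0.001, 0.001, 0.0]
ft_force: [0.8, 1.0, -0.4]
width: 0.055
finger_force: 63.5
```

Call:
move_arm:
  rows:
    - [0,0,0.2,0,0,0,1]
    - [0,0,0.35,0,0,0,1]
    - [0,0,0.43,0,0,0,1]
    - [0,0,0.49,0,0,0,1]
    - [0,0,0.49,0,0,0,1]
    - [0,0,0.49,0,0,0,1]

```text
t: 17.5
tool_pos: [0.5841, -0.3428, 0.0497]
ee_rot: [1.0, 0.001, 0.002, 0.0]
ft_force: [-2.0, 3.0, 9.0]
width: 0.055
finger_force: 65.4
```

Call:
move_arm:
  rows:
    - [0,0,0,0,0,0,0.2]
    - [0,0,0,0,0,0,0.2]
    - [0,0,0,0,0,0,0.2]
    - [0,0,-0.4,0,0,0,0.2]
    - [0,0,-0.9,0,0,0,0.2]

```text
t: 18.0
tool_pos: [0.5805, -0.3422, 0.1346]
ee_rot: [1.0, 0.0, -0.003, -0.002]
ft_force: [0.9, -0.9, 1.3]
width: 0.0681
finger_force: 0.0
```

Call:
move_arm:
  rows:
    - [0.08,-0.42,-0.3,0,0,0,0.2]
    - [0.15,-0.85,-0.6,0,0,0,0.2]

```text
t: 18.2
tool_pos: [0.5967, -0.2633, 0.1959]
ee_rot: [1.0, -0.002, 0.001, 0.001]
ft_force: [1.5, 1.1, 0.1]
width: 0.0681
finger_force: 0.0
```

Call:
move_arm:
  rows:
    - [0.08,-0.42,0,0,0,0,0.2]
    - [0.15,-0.85,0,0,0,0,0.2]

```text
t: 18.4
tool_pos: [0.6125, -0.1761, 0.1956]
ee_rot: [1.0, -0.0, 0.001, 0.0]
ft_force: [-0.1, 0.5, -0.6]
width: 0.0682
finger_force: 0.0
```

Call:
move_arm:
  rows:
    - [0.08,-0.42,0,0,0,0,0.2]
    - [0.15,-0.85,0,0,0,0,0.2]

```text
t: 18.6
tool_pos: [0.6267, -0.0908, 0.1942]
ee_rot: [1.0, 0.0, 0.0, 0.0]
ft_force: [-0.2, -0.6, -1.1]
width: 0.0684
finger_force: 0.0
```

Call:
move_arm:
  rows:
    - [0.08,-0.42,0,0,0,0.02,0.2]
    - [0.15,-0.85,0,0,0,0.03,0.2]
    - [0.15,-0.85,0,0,0,0.03,0.2]
    - [0.15,-0.85,0,0,0,0.03,0.2]
    - [0.15,-0.85,0,0,0,0.03,0.2]

```text
t: 19.1
tool_pos: [0.6416, -0.0089, 0.1939]
ee_rot: [1.0, -0.012, -0.0, 0.0]
ft_force: [-0.5, -0.4, -0.8]
width: 0.0684
finger_force: 0.0
```

Run:
```python
from h import *
c=look()
c=cam('top'); print('top')
for o in lids(c,th=55): print(*o)
```

```text
19.1 [ 0.6416 -0.0089  0.1939] yaw [ 1.    -0.025] w 0.06840311168351841
[414. 179.] 667.6 -77.8 41.8 36.3 -40.4
[303. 216.] 646.0 0.7 55.4 30.8 -1.5
tin 0.69 [227. 416.] [443.3  80.3]
top
[476. 203.] 616.2 -341.6 54.9 30.8 -0.1
[477. 219.] 581.2 -341.8 54.7 30.4 -0.1
[279. 284.] 444.6 77.5 56.7 29.6 -3.2
```

Call:
move_arm:
  rows:
    - [0.03,-0.09,0.4,0,0,0,0.2]
    - [0.03,-0.09,0.8,0,0,0,0.2]
    - [0.03,-0.09,0.95,0,0,0,0.2]
    - [0.03,-0.09,0.95,0,0,0,0.2]

```text
t: 19.65
tool_pos: [0.643, 0.0004, 0.0966]
ee_rot: [1.0, -0.012, -0.003, 0.0]
ft_force: [0.4, -0.6, 0.8]
width: 0.0684
finger_force: 0.0
```

Call:
move_arm:
  rows:
    - [0,0,0.3,0,0,0,0.2]
    - [0,0,0.53,0,0,0,0.2]
    - [0,0,0.53,0,0,0,0.2]
    - [0,0,0.53,0,0,0,0.2]
    - [0,0,0.53,0,0,0,1]
    - [0,0,0.53,0,0,0,1]
    - [0,0,0.53,0,0,0,1]
    - [0,0,0.53,0,0,0,1]

```text
t: 20.45
tool_pos: [0.6486, 0.0019, 0.0513]
ee_rot: [1.0, -0.012, 0.005, -0.0]
ft_force: [0.1, -0.1, 14.2]
width: 0.0101
finger_force: 6.9
```

Call:
move_arm:
  rows:
    - [0,0,-0.3,0,0,0,1]
    - [0,0,-0.6,0,0,0,1]
    - [0,0,-1,0,0,0,1]
    - [0,0,-1,0,0,-0.03,1]
    - [0,0,-1,0,0,-0.03,1]

```text
t: 20.95
tool_pos: [0.6461, 0.0018, 0.1488]
ee_rot: [1.0, 0.001, 0.002, -0.0]
ft_force: [0.3, -0.4, 0.2]
width: 0.0002
finger_force: 0.0
```

The fingers closed on nothing, so that tin may have been knocked aside. Looking now.

Call:
move_arm:
  rows:
    - [-0.3,0,-0.4,0,0,0,0.2]
    - [-0.6,0,-0.6,0,0,0,0.2]
    - [-0.6,0,-0.6,0,0,0,0.2]
    - [-0.6,0,-0.6,0,0,0,0.2]

```text
t: 21.35
tool_pos: [0.5846, 0.0014, 0.2061]
ee_rot: [1.0, 0.0, 0.0, 0.0]
ft_force: [0.8, 0.2, -0.4]
width: 0.058
finger_force: 0.0
```

Run:
```python
from h import *
c=look('w6.png')
```

```text
21.35 [0.5846 0.0014 0.2061] yaw [1. 0.] w 0.0579920082376748
[316. 131.] 645.2 1.7 55.7 30.2 -1.0
[316. 382.] 441.8 1.6 55.1 34.2 -7.4
tin 0.63 [230. 354.] [445.6  80. ]
```

View pics/w6.png

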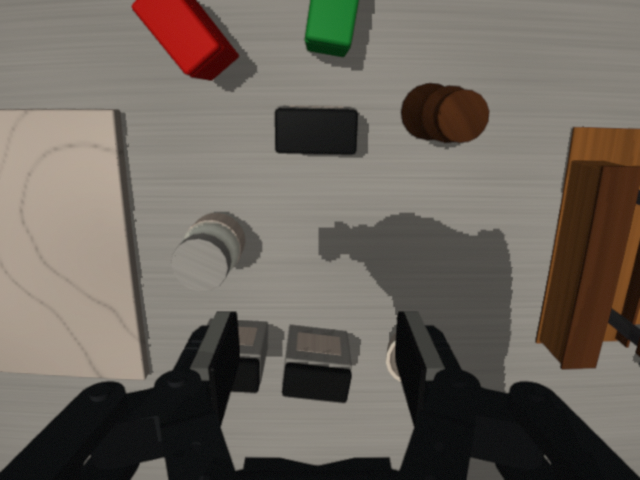

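The tin is still standing at (316,131), i.e. (645,2) mm. The pads closed too high and slid off the top, so I'll grasp 15 mm lower from now on.

Call:
move_arm:
  rows:
    - [0.4,0,0.1,0,0,0.02,0.2]
    - [0.6,0,0.5,0,0,0.02,0.2]
    - [0.6,0,0.9,0,0,0.02,0.2]
    - [0.6,0,0.9,0,0,0.02,0.2]

```text
t: 21.85
tool_pos: [0.6406, 0.0013, 0.1074]
ee_rot: [1.0, -0.007, -0.007, -0.0]
ft_force: [-0.7, -1.0, -1.1]
width: 0.0683
finger_force: 0.0
```

Call:
move_arm:
  rows:
    - [0,0,0.3,0,0,0,0.2]
    - [0,0,0.6,0,0,0,0.2]
    - [0,0,0.88,0,0,0,0.2]
    - [0,0,0.88,0,0,0,0.2]
    - [0,0,0.88,0,0,0,0.2]

```text
t: 22.35
tool_pos: [0.6453, 0.0018, 0.0294]
ee_rot: [1.0, -0.008, 0.0, -0.0]
ft_force: [0.6, -0.1, 0.7]
width: 0.0682
finger_force: 0.0
```

Call:
move_arm:
  rows:
    - [0,0,0,0,0,0,1]
    - [0,0,0,0,0,0,1]
    - [0,0,0,0,0,0,1]
    - [0,0,0,0,0,0,1]

```text
t: 22.75
tool_pos: [0.6469, 0.0021, 0.0311]
ee_rot: [1.0, -0.007, 0.002, -0.0]
ft_force: [-0.5, 1.1, 7.9]
width: 0.057
finger_force: 65.2
```

Call:
move_arm:
  rows:
    - [0,0,-0.3,0,0,0,1]
    - [0,0,-0.6,0,0,0,1]
    - [0,0,-1,0,0,0,1]
    - [0,0,-1,0,0,-0.02,1]

```text
t: 23.15
tool_pos: [0.6487, 0.0021, 0.1361]
ee_rot: [1.0, 0.0, 0.006, -0.0]
ft_force: [0.8, 0.0, -0.7]
width: 0.0566
finger_force: 64.3
```

Call:
move_arm:
  rows:
    - [-0.12,0.2,-0.4,0,0,0,1]
    - [-0.25,0.5,-0.7,0,0,0,1]
    - [-0.25,0.86,-0.7,0,0,0,1]

```text
t: 23.45
tool_pos: [0.6217, -0.0835, 0.2049]
ee_rot: [1.0, 0.002, 0.005, 0.0]
ft_force: [1.5, -0.0, -0.5]
width: 0.0564
finger_force: 64.3
```

Call:
move_arm:
  rows:
    - [-0.12,0.43,0,0,0,0,1]
    - [-0.25,0.86,0,0,0,0,1]

```text
t: 23.65
tool_pos: [0.5948, -0.1715, 0.1992]
ee_rot: [1.0, 0.001, 0.001, 0.0]
ft_force: [0.3, -0.7, -0.6]
width: 0.0567
finger_force: 64.3
```

Call:
move_arm:
  rows:
    - [-0.12,0.43,0,0,0,0,1]
    - [-0.25,0.86,0,0,0,0,1]

```text
t: 23.85
tool_pos: [0.5694, -0.258, 0.199]
ee_rot: [1.0, 0.001, 0.001, 0.0]
ft_force: [0.9, 0.1, -0.3]
width: 0.0564
finger_force: 64.3
```

Call:
move_arm:
  rows:
    - [-0.12,0.43,0,0,0,0,1]
    - [-0.23,0.86,0,0,0,0,1]
    - [-0.23,0.86,0,0,0,0,1]
    - [-0.23,0.86,0,0,0,0,1]
    - [-0.23,0.86,0,0,0,0,1]

```text
t: 24.35
tool_pos: [0.5478, -0.3409, 0.1985]
ee_rot: [1.0, 0.001, 0.0, -0.0]
ft_force: [-0.2, 0.3, -0.4]
width: 0.0566
finger_force: 64.3
```

Call:
move_arm:
  rows:
    - [0,0.01,0.4,0,0,0,1]
    - [0,0.01,0.8,0,0,0,1]
    - [0,0.01,1,0,0,0,1]
    - [0,0.01,1,0,0,0,1]
    - [0,0.01,1,0,0,0,1]

```text
t: 24.85
tool_pos: [0.5481, -0.3421, 0.0991]
ee_rot: [1.0, 0.001, 0.0, -0.0]
ft_force: [0.1, 0.2, 0.5]
width: 0.0567
finger_force: 64.3
```

Call:
move_arm:
  rows:
    - [0,0,0.2,0,0,0,1]
    - [0,0,0.4,0,0,0,1]
    - [0,0,0.53,0,0,0,1]
    - [0,0,0.59,0,0,0,1]
    - [0,0,0.59,0,0,0,1]
    - [0,0,0.59,0,0,0,1]

```text
t: 25.45
tool_pos: [0.5478, -0.3436, 0.0403]
ee_rot: [1.0, 0.0, 0.001, 0.0]
ft_force: [-0.4, -0.2, -0.8]
width: 0.0566
finger_force: 64.3
```

Call:
move_arm:
  rows:
    - [0,0,0,0,0,0,0.2]
    - [0,0,0,0,0,0,0.2]
    - [0,0,0,0,0,0,0.2]
    - [0,0,-0.4,0,0,0,0.2]
    - [0,0,-0.9,0,0,0,0.2]

```text
t: 25.95
tool_pos: [0.5452, -0.3424, 0.1274]
ee_rot: [1.0, 0.0, -0.003, -0.002]
ft_force: [0.6, -0.8, -0.3]
width: 0.0683
finger_force: 0.0
```

Call:
move_arm:
  rows:
    - [-0.13,-0.42,-0.35,0,0,0,0.2]
    - [-0.27,-0.86,-0.7,0,0,0,0.2]

```text
t: 26.15
tool_pos: [0.5233, -0.2684, 0.1925]
ee_rot: [1.0, -0.001, 0.001, 0.0]
ft_force: [0.6, 0.5, -0.2]
width: 0.0684
finger_force: 0.0
```

Call:
move_arm:
  rows:
    - [-0.13,-0.42,0,0,0,0,0.2]
    - [-0.27,-0.86,0,0,0,0,0.2]

```text
t: 26.35
tool_pos: [0.4965, -0.1811, 0.1921]
ee_rot: [1.0, 0.0, 0.002, 0.001]
ft_force: [0.9, 0.4, -0.1]
width: 0.068
finger_force: 0.0
```

Call:
move_arm:
  rows:
    - [-0.13,-0.42,0,0,0,0,0.2]
    - [-0.27,-0.86,0,0,0,0,0.2]

```text
t: 26.55
tool_pos: [0.4687, -0.0947, 0.191]
ee_rot: [1.0, 0.0, 0.001, 0.0]
ft_force: [1.6, 0.4, 1.1]
width: 0.0683
finger_force: 0.0
```

Call:
move_arm:
  rows:
    - [-0.13,-0.42,0,0,0,0.08,0.22]
    - [-0.27,-0.86,0,0,0,0.17,0.22]
    - [-0.27,-0.86,0,0,0,0.17,0.22]
    - [-0.27,-0.86,0,0,0,0.17,0.22]
    - [-0.27,-0.86,0,0,0,0.17,0.22]

```text
t: 27.05
tool_pos: [0.4425, -0.0113, 0.1907]
ee_rot: [0.998, -0.067, 0.0, 0.0]
ft_force: [0.2, -0.7, 0.8]
width: 0.0663
finger_force: 0.0
```

Run:
```python
from h import *
c=look()
c=cam('top'); print('top')
for o in lids(c,th=55): print(*o)
```

```text
27.05 [ 0.4425 -0.0113  0.1907] yaw [ 0.991 -0.133] w 0.06627230392035743
[191. 232.] 447.3 76.6 56.9 30.5 -3.1
[299. 230.] 439.0 1.5 56.1 30.4 -7.7
tin 0.65 [202. 222.] [445.   78.3]
tin 0.26 [300. 219.] [436.8   2. ]
top
[479. 235.] 549.9 -342.9 56.1 36.5 -0.1
```

Call:
move_arm:
  rows:
    - [-0.05,-0.12,0.3,0,0,0,0.22]
    - [-0.05,-0.12,0.7,0,0,0,0.22]
    - [-0.05,-0.12,0.9,0,0,0,0.22]
    - [-0.05,-0.12,0.9,0,0,0,0.22]

```text
t: 27.6
tool_pos: [0.4366, 0.0017, 0.0977]
ee_rot: [0.998, -0.067, -0.003, -0.0]
ft_force: [0.4, 0.1, 0.3]
width: 0.0664
finger_force: 0.0
```

Call:
move_arm:
  rows:
    - [0,0,0.3,0,0,0,0.22]
    - [0,0,0.6,0,0,0,0.22]
    - [0,0,0.7,0,0,0,0.22]
    - [0,0,0.7,0,0,0,0.22]
    - [0,0,0.7,0,0,0,0.22]
    - [0,0,0.7,0,0,0,1]
    - [0,0,0.7,0,0,0,1]
    - [0,0,0.7,0,0,0,1]
    - [0,0,0.7,0,0,0,1]

```text
t: 28.5
tool_pos: [0.4407, 0.0022, 0.0326]
ee_rot: [0.998, -0.067, 0.002, 0.0]
ft_force: [-0.2, -0.5, 5.4]
width: 0.0565
finger_force: 63.8
```

Run:
```python
from h import *
c=cam('top'); save(c,'t2.png',(400,180,520,310),5)
for o in lids(c,.077,35): print(*o)
```

```text
[479. 235.] 547.9 -340.7 53.5 29.9 -0.1
```

View pics/t2.png

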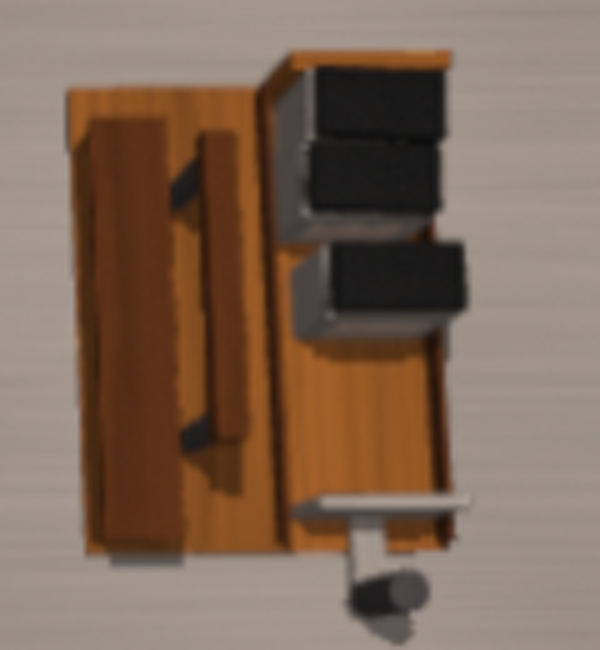

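The crop shows tins 1 and 2 snug against the wall: lids at (380,103) and (375,175). Tin 3's lid is at (398,277), about 14 mm short of them, and the stop plate is at (390,503). Tin E is gripped. I'll carry it in and nudge tin 3 forward with it.

Call:
move_arm:
  rows:
    - [0,0,-0.3,0,0,0,1]
    - [0,0,-0.6,0,0,0,1]
    - [0,0,-1,0,0,-0.08,1]
    - [0,0,-1,0,0,-0.17,1]
    - [0,0,-1,0,0,-0.17,1]

```text
t: 29.05
tool_pos: [0.4402, 0.0024, 0.1329]
ee_rot: [1.0, 0.001, 0.002, 0.0]
ft_force: [0.2, 0.1, 0.0]
width: 0.0566
finger_force: 64.4
```

Call:
move_arm:
  rows:
    - [0.08,0.2,-0.4,0,0,0,1]
    - [0.17,0.5,-0.7,0,0,0,1]
    - [0.17,0.86,-0.7,0,0,0,1]

```text
t: 29.35
tool_pos: [0.4588, -0.0837, 0.2047]
ee_rot: [1.0, 0.001, 0.003, 0.001]
ft_force: [0.7, 0.7, -0.5]
width: 0.0564
finger_force: 64.4
```

Call:
move_arm:
  rows:
    - [0.09,0.43,0,0,0,0,1]
    - [0.17,0.86,0,0,0,0,1]

```text
t: 29.55
tool_pos: [0.4729, -0.1709, 0.2007]
ee_rot: [1.0, -0.0, 0.0, 0.0]
ft_force: [0.5, 0.3, -1.2]
width: 0.0566
finger_force: 64.4
```

Call:
move_arm:
  rows:
    - [0.09,0.43,0,0,0,0,1]
    - [0.17,0.86,0,0,0,0,1]

```text
t: 29.75
tool_pos: [0.4898, -0.2572, 0.2001]
ee_rot: [1.0, -0.001, -0.0, -0.0]
ft_force: [1.4, 0.6, -1.1]
width: 0.0569
finger_force: 64.4
```

Call:
move_arm:
  rows:
    - [0.09,0.43,0,0,0,0,1]
    - [0.17,0.86,0,0,0,0,1]
    - [0.17,0.86,0,0,0,0,1]
    - [0.17,0.86,0,0,0,0,1]
    - [0.17,0.86,0,0,0,0,1]

```text
t: 30.25
tool_pos: [0.5073, -0.3401, 0.2002]
ee_rot: [1.0, 0.001, -0.0, -0.001]
ft_force: [0.0, 0.2, -0.9]
width: 0.0563
finger_force: 64.4
```

Run:
```python
from h import *
c=look('w7.png',(160,80,480,320),2)
t=cam('top')
for v in [(279,),(280,)]: print(atz(t,(478,v[0]),.063))
for x in (.623,.591,.547): print(x,proj(c,[x,-.341,.077]),proj(t,[x,-.341,.077]))
```

```text
30.25 [ 0.5073 -0.3401  0.2002] yaw [1.    0.001] w 0.056278252293274135
[319.  45.] 617.9 -340.5 58.9 39.7 -3.0
[312.  98.] 589.6 -336.1 55.9 30.8 -1.7
[322. 163.] 546.2 -343.8 56.3 30.0 -0.1
[ 0.45447821 -0.33872828]
[ 0.45237796 -0.33862093]
0.623 [[318.36446969  42.33913006]] [[476.76474113 199.28045589]]
0.591 [[318.24905799  95.61187869]] [[477.59673064 213.95820111]]
0.547 [[318.0967317  164.13722884]] [[478.73239152 234.40178582]]
```

View pics/w7.png

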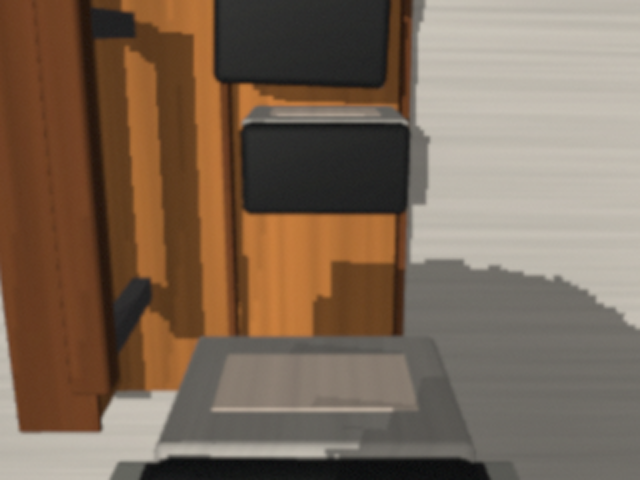

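Tin 3 (322,163) is clear of the held tin by about 8 mm. I'll lower, slide it forward 18 mm, and release.

Call:
move_arm:
  rows:
    - [0,0,0.4,0,0,0,1]
    - [0,0,0.8,0,0,0,1]
    - [0,0,1,0,0,0,1]
    - [0,0,1,0,0,0,1]

```text
t: 30.8
tool_pos: [0.5051, -0.3394, 0.0972]
ee_rot: [1.0, 0.001, -0.003, -0.002]
ft_force: [-0.3, 0.2, 0.1]
width: 0.0567
finger_force: 64.4
```

Call:
move_arm:
  rows:
    - [0,0,0.2,0,0,0,1]
    - [0,0,0.4,0,0,0,1]
    - [0,0,0.53,0,0,0,1]
    - [0,0,0.59,0,0,0,1]
    - [0,0,0.59,0,0,0,1]
    - [0.05,0,0.59,0,0,0,1]
    - [0.1,0,0.59,0,0,0,1]
    - [0.14,0,0.59,0,0,0,1]
    - [0.18,0,0.59,0,0,0,1]
    - [0.18,0,0.59,0,0,0,1]

```text
t: 31.8
tool_pos: [0.526, -0.3413, 0.0417]
ee_rot: [1.0, 0.001, 0.0, -0.0]
ft_force: [-0.2, 0.3, -1.1]
width: 0.0563
finger_force: 64.4
```

Call:
move_arm:
  rows:
    - [0,0,0,0,0,0,0.2]
    - [0,0,0,0,0,0,0.2]
    - [0,0,0,0,0,0,0.2]
    - [0,0,-0.4,0,0,0,0.2]
    - [0,0,-0.9,0,0,0,0.2]

```text
t: 32.3
tool_pos: [0.5231, -0.3406, 0.1297]
ee_rot: [1.0, 0.0, -0.003, -0.002]
ft_force: [1.5, -0.9, 1.1]
width: 0.0686
finger_force: 0.0
```

Call:
move_arm:
  rows:
    - [0,-0.42,-0.35,0,0,0,0.2]
    - [-0.1,-0.84,-0.7,0,0,0,0.2]

```text
t: 32.5
tool_pos: [0.5171, -0.2651, 0.1969]
ee_rot: [1.0, -0.001, 0.001, 0.0]
ft_force: [0.8, 0.8, 0.4]
width: 0.0682
finger_force: 0.0
```

Call:
move_arm:
  rows:
    - [-0.09,-0.42,0,0,0,0,0.2]
    - [-0.18,-0.84,0,0,0,0,0.2]

```text
t: 32.7
tool_pos: [0.4989, -0.1801, 0.1966]
ee_rot: [1.0, 0.0, 0.001, 0.001]
ft_force: [-0.0, 0.3, -0.2]
width: 0.0685
finger_force: 0.0
```

Call:
move_arm:
  rows:
    - [-0.09,-0.42,0,0,0,0,0.2]
    - [-0.18,-0.84,0,0,0,0,0.2]

```text
t: 32.9
tool_pos: [0.48, -0.0958, 0.1954]
ee_rot: [1.0, 0.0, 0.0, 0.0]
ft_force: [1.4, 0.2, 0.6]
width: 0.0684
finger_force: 0.0
```

Call:
move_arm:
  rows:
    - [-0.09,-0.42,0,0,0,0,0.2]
    - [-0.18,-0.84,0,0,0,0,0.2]

```text
t: 33.1
tool_pos: [0.4619, -0.0118, 0.1954]
ee_rot: [1.0, 0.0, 0.0, 0.0]
ft_force: [1.2, 1.0, 0.1]
width: 0.0686
finger_force: 0.0
```

Call:
move_arm:
  rows:
    - [-0.08,-0.42,0,0,0,0.04,0.2]
    - [-0.16,-0.82,0,0,0,0.07,0.2]
    - [-0.16,-0.82,0,0,0,0.07,0.2]
    - [-0.16,-0.82,0,0,0,0.07,0.2]

```text
t: 33.5
tool_pos: [0.4464, 0.0694, 0.1954]
ee_rot: [1.0, -0.026, 0.0, 0.0]
ft_force: [0.8, -1.2, 0.1]
width: 0.0684
finger_force: 0.0
```

Run:
```python
from h import *
c=look()
c=cam('top'); print('top')
for o in lids(c,.077,40): print(*o)
```

```text
33.5 [0.4464 0.0694 0.1954] yaw [ 0.999 -0.052] w 0.06836355269490973
[304. 220.] 447.1 78.2 56.0 31.2 -3.0
tin 0.86 [306. 209.] [446.5  77.3]
top
```

Call:
move_arm:
  rows:
    - [0,-0.09,0.3,0,0,0,0.2]
    - [0,-0.09,0.7,0,0,0,0.2]
    - [0,-0.09,0.94,0,0,0,0.2]
    - [0,-0.09,0.94,0,0,0,0.2]

```text
t: 34.05
tool_pos: [0.4446, 0.0759, 0.0979]
ee_rot: [1.0, -0.028, -0.003, 0.0]
ft_force: [-0.1, 0.2, -0.0]
width: 0.0683
finger_force: 0.0
```

Call:
move_arm:
  rows:
    - [0,0,0.3,0,0,0,0.2]
    - [0,0,0.6,0,0,0,0.2]
    - [0,0,0.7,0,0,0,0.2]
    - [0,0,0.7,0,0,0,0.2]
    - [0,0,0.7,0,0,0,0.2]
    - [0,0,0.7,0,0,0,1]
    - [0,0,0.7,0,0,0,1]
    - [0,0,0.7,0,0,0,1]
    - [0,0,0.7,0,0,0,1]

```text
t: 34.95
tool_pos: [0.4487, 0.078, 0.0332]
ee_rot: [1.0, -0.027, 0.002, -0.0]
ft_force: [0.1, 1.1, 4.8]
width: 0.0568
finger_force: 63.5
```

Call:
move_arm:
  rows:
    - [0,0,-0.3,0,0,0,1]
    - [0,0,-0.6,0,0,0,1]
    - [0,0,-1,0,0,-0.04,1]
    - [0,0,-1,0,0,-0.07,1]
    - [0,0,-1,0,0,-0.07,1]

```text
t: 35.45
tool_pos: [0.4482, 0.0778, 0.133]
ee_rot: [1.0, 0.001, 0.002, 0.0]
ft_force: [-0.1, -0.0, -1.3]
width: 0.0563
finger_force: 64.5
```

Call:
move_arm:
  rows:
    - [0,0.2,-0.4,0,0,0,1]
    - [0.08,0.5,-0.7,0,0,0,1]
    - [0.08,0.84,-0.7,0,0,0,1]

```text
t: 35.75
tool_pos: [0.4574, -0.0064, 0.2046]
ee_rot: [1.0, 0.001, 0.003, 0.0]
ft_force: [0.5, 0.5, -1.5]
width: 0.0563
finger_force: 64.5
```

Call:
move_arm:
  rows:
    - [0.04,0.42,0,0,0,0,1]
    - [0.09,0.84,0,0,0,0,1]

```text
t: 35.95
tool_pos: [0.4635, -0.0916, 0.2006]
ee_rot: [1.0, 0.0, -0.0, 0.0]
ft_force: [1.6, 0.2, -0.0]
width: 0.0566
finger_force: 64.5
```

Call:
move_arm:
  rows:
    - [0.04,0.42,0,0,0,0,1]
    - [0.09,0.84,0,0,0,0,1]

```text
t: 36.15
tool_pos: [0.4725, -0.1759, 0.2002]
ee_rot: [1.0, 0.0, -0.001, -0.0]
ft_force: [1.7, 0.9, -0.1]
width: 0.0565
finger_force: 64.5
```

Call:
move_arm:
  rows:
    - [0.04,0.42,0,0,0,0,1]
    - [0.09,0.84,0,0,0,0,1]

```text
t: 36.35
tool_pos: [0.4816, -0.2598, 0.2]
ee_rot: [1.0, -0.0, -0.001, -0.0]
ft_force: [0.9, 0.5, 0.1]
width: 0.0565
finger_force: 64.5
```

Call:
move_arm:
  rows:
    - [0.04,0.42,0,0,0,0,1]
    - [0.08,0.82,0,0,0,0,1]
    - [0.08,0.82,0,0,0,0,1]
    - [0.08,0.82,0,0,0,0,1]
    - [0.08,0.82,0,0,0,0,1]

```text
t: 36.85
tool_pos: [0.4904, -0.3389, 0.2003]
ee_rot: [1.0, 0.001, -0.0, -0.001]
ft_force: [0.2, 0.2, -0.5]
width: 0.0566
finger_force: 64.5
```

Run:
```python
from h import *
c=look('w8.png')
```

```text
36.85 [ 0.4904 -0.3389  0.2003] yaw [1.    0.002] w 0.0566351262679154
[322.  21.] 613.0 -340.1 58.0 37.9 -0.6
[314.  71.] 589.6 -336.0 56.2 30.8 -2.0
[324. 124.] 555.8 -343.3 56.5 30.4 -0.6
[322. 173.] 522.7 -342.1 57.2 29.7 0.2
tin 0.85 [318. 309.] [ 400.  -340.2]
tin 0.64 [268. 137.] [ 544.6 -302. ]
tin 0.47 [320.  24.] [ 623.2 -340.7]
```

View pics/w8.png

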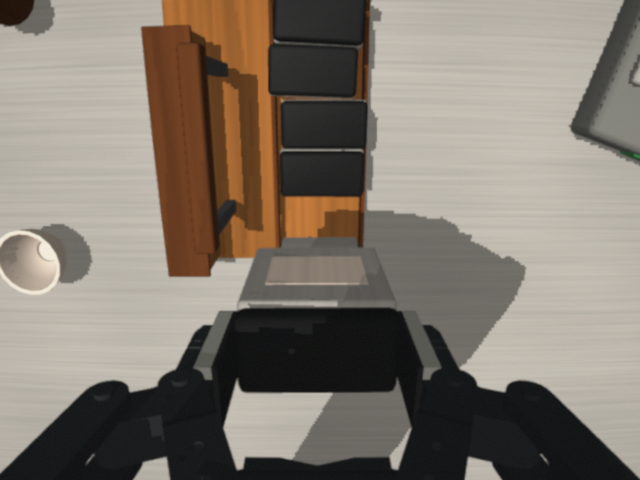

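Four tins stand in a row at rows 21, 71, 124 and 173. The held tin would clear the fourth by only about 2 mm, so I'll shift 3 mm back while lowering and then nudge forward.

Call:
move_arm:
  rows:
    - [-0.03,0.01,0.4,0,0,0,1]
    - [-0.03,0.01,0.8,0,0,0,1]
    - [-0.03,0.01,1,0,0,0,1]
    - [-0.03,0.01,1,0,0,0,1]
    - [-0.03,0.01,1,0,0,0,1]

```text
t: 37.45
tool_pos: [0.4879, -0.3407, 0.102]
ee_rot: [1.0, 0.001, 0.0, 0.0]
ft_force: [-0.1, 1.0, 0.4]
width: 0.0566
finger_force: 64.5
```

Call:
move_arm:
  rows:
    - [0,0,0.2,0,0,0,1]
    - [0,0,0.4,0,0,0,1]
    - [0,0,0.53,0,0,0,1]
    - [0,0,0.59,0,0,0,1]
    - [0,0,0.59,0,0,0,1]
    - [0.05,0,0.59,0,0,0,1]
    - [0.08,0,0.59,0,0,0,1]
    - [0.08,0,0.59,0,0,0,1]

```text
t: 38.25
tool_pos: [0.4964, -0.3414, 0.0429]
ee_rot: [1.0, 0.001, 0.001, 0.0]
ft_force: [-0.4, -0.1, -0.3]
width: 0.0566
finger_force: 64.5
```

Call:
move_arm:
  rows:
    - [0,0,0,0,0,0,0.2]
    - [0,0,0,0,0,0,0.2]
    - [0,0,0,0,0,0,0.2]
    - [0,0,-0.4,0,0,0,0.2]
    - [0,0,-0.9,0,0,0,0.2]

```text
t: 38.75
tool_pos: [0.4934, -0.3402, 0.1305]
ee_rot: [1.0, 0.0, -0.002, -0.002]
ft_force: [1.0, -0.9, 0.4]
width: 0.0681
finger_force: 0.0
```

Call:
move_arm:
  rows:
    - [-0.1,0,-0.4,0,0,0,0.2]
    - [-0.3,0,-0.7,0,0,0,0.2]
    - [-0.3,0,-0.7,0,0,0,0.2]
    - [-0.3,0,-0.7,0,0,0,0.2]

```text
t: 39.15
tool_pos: [0.4653, -0.3417, 0.2029]
ee_rot: [1.0, -0.0, 0.001, 0.001]
ft_force: [0.1, -1.1, -0.7]
width: 0.0686
finger_force: 0.0
```

Run:
```python
from h import *
c=look()
for o in lids(c,.077): print('77',*o)
for t,z in [('lane_end',.005),('caddy_bar',.093),('stop_post',.055),('caddy',0)]:
    for k in r.pinpoint(t,'wrist'): print(t,k['confidence'],np.round(k['uv'],1),atz(c,k['uv'],z))
save(c,'w9.png')
```

```text
39.15 [ 0.4653 -0.3417  0.2029] yaw [ 1. -0.] w 0.06862587273149627
caddy_bar 0.95 [191.7 112.1] [ 0.53986931 -0.26440517]
stop_post 0.66 [315.8 275.9] [ 0.41342869 -0.34137022]
caddy 0.88 [263.2 106.5] [ 0.54123149 -0.29793918]
caddy 0.53 [ 42.6 222.4] [ 0.44222411 -0.08928313]
caddy 0.37 [303.7  32.6] [ 0.59794495 -0.33182147]
```

View pics/w9.png

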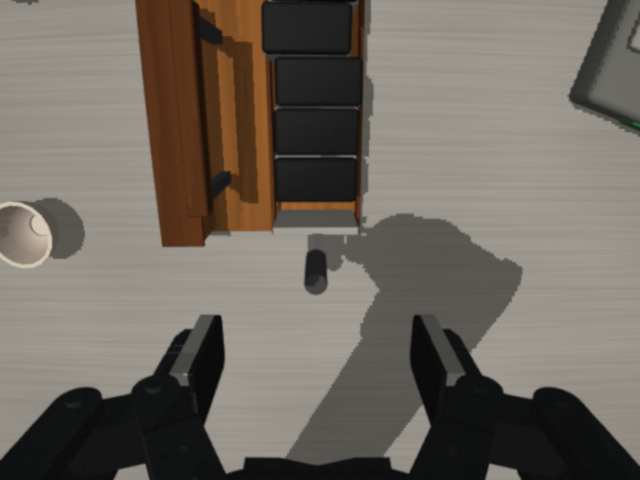

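All five tins are in the lane, in one row. Now I'll pinch the post at pixel (316,276), (0.413,-0.341), and slide the stop up.

Call:
move_arm:
  rows:
    - [-0.4,0,0.3,0,0,0,0.3]
    - [-0.53,0,0.6,0,0,0,0.3]
    - [-0.53,0,0.9,0,0,0,0.3]
    - [-0.53,0,0.9,0,0,0,0.3]

```text
t: 39.85
tool_pos: [0.4094, -0.3395, 0.1077]
ee_rot: [1.0, 0.0, -0.003, -0.003]
ft_force: [0.4, 0.2, -0.6]
width: 0.06
finger_force: 0.0
```

Call:
move_arm:
  rows:
    - [0,0,0.3,0,0,0,0.3]
    - [0,0,0.6,0,0,0,0.3]
    - [0,0,0.7,0,0,0,0.3]
    - [0,0,0.7,0,0,0,0.3]
    - [0,0,0.7,0,0,0,0.3]

```text
t: 40.35
tool_pos: [0.4134, -0.3419, 0.0436]
ee_rot: [1.0, 0.0, 0.001, 0.0]
ft_force: [-0.3, -0.1, 0.1]
width: 0.0596
finger_force: 0.0
```

Call:
move_arm:
  rows:
    - [0,0,0,0,0,0,1]
    - [0,0,0,0,0,0,1]
    - [0,0,0,0,0,0,1]
    - [0,0,0,0,0,0,1]
    - [0,0,0,0,0,0,1]

```text
t: 40.85
tool_pos: [0.4131, -0.3413, 0.0433]
ee_rot: [1.0, 0.001, 0.001, 0.0]
ft_force: [-1.0, 3.3, 6.1]
width: 0.0147
finger_force: 58.5
```

Call:
move_arm:
  rows:
    - [0.05,0,0,0,0,0,1]
    - [0.1,0,0,0,0,0,1]
    - [0.14,0,0,0,0,0,1]
    - [0.18,0,0,0,0,0,1]
    - [0.18,0,0,0,0,0,1]
    - [0.18,0,0,0,0,0,1]

```text
t: 41.45
tool_pos: [0.4317, -0.3411, 0.0433]
ee_rot: [1.0, 0.001, 0.001, 0.0]
ft_force: [1.1, 1.8, 4.0]
width: 0.0149
finger_force: 58.5
```

Call:
move_arm:
  rows:
    - [0.02,0,0,0,0,0,1]
    - [0.04,0,0,0,0,0,1]
    - [0.06,0,0,0,0,0,1]
    - [0.06,0,0,0,0,0,1]

```text
t: 41.85
tool_pos: [0.4366, -0.3411, 0.0433]
ee_rot: [1.0, 0.0, 0.0, -0.0]
ft_force: [-3.5, 3.4, 7.5]
width: 0.015
finger_force: 59.0
```

Call:
move_arm:
  rows:
    - [0.02,0,0,0,0,0,1]
    - [0.02,0,0,0,0,0,1]

```text
t: 42.05
tool_pos: [0.4366, -0.3411, 0.0432]
ee_rot: [1.0, 0.0, -0.001, -0.0]
ft_force: [-11.4, 5.6, 15.1]
width: 0.0147
finger_force: 59.7
```

Run:
```python
from h import *
c=cam('top'); save(c,'t3.png',(400,180,520,310),4)
m=(c['color'].max(axis=2)<45)[180:300,468:488].sum(axis=1); print([(180+i,int(v)) for i,v in enumerate(m) if v])
```

```text
[(193, 18), (194, 20), (195, 20), (196, 20), (197, 20), (198, 20), (199, 20), (200, 20), (201, 20), (202, 20), (203, 20), (204, 20), (205, 20), (206, 20), (207, 19), (208, 19), (209, 19), (210, 19), (211, 19), (212, 19), (213, 19), (214, 19), (215, 19), (216, 19), (217, 19), (218, 19), (219, 19), (220, 19), (221, 19), (222, 19), (223, 20), (224, 20), (225, 20), (226, 20), (227, 20), (228, 20), (229, 20), (230, 20), (231, 20), (232, 20), (233, 20), (234, 20), (235, 20), (236, 20), (237, 20), (238, 20), (239, 20), (240, 20), (241, 20), (242, 20), (243, 20), (244, 20), (245, 20), (246, 20), (247, 20), (248, 20), (249, 20), (250, 20), (251, 20), (252, 20), (253, 20), (254, 20), (255, 20), (256, 20), (257, 20), (258, 20), (259, 20), (260, 20), (261, 20), (262, 20), (263, 20), (264, 20), (265, 20), (266, 6), (267, 1), (268, 1), (269, 2), (270, 2), (271, 4), (272, 5), (273, 5), (274, 5), (275, 6), (276, 7), (277, 9), (278, 11), (279, 12), (280, 12), (281, 9), (282, 9), (283, 9), (284, 9), (285, 10), (286, 15), (287, 17), (288, 17), (289, 17), (290, 18), (291, 19), (292, 9), (293, 4), (294, 1)]
```

View pics/t3.png

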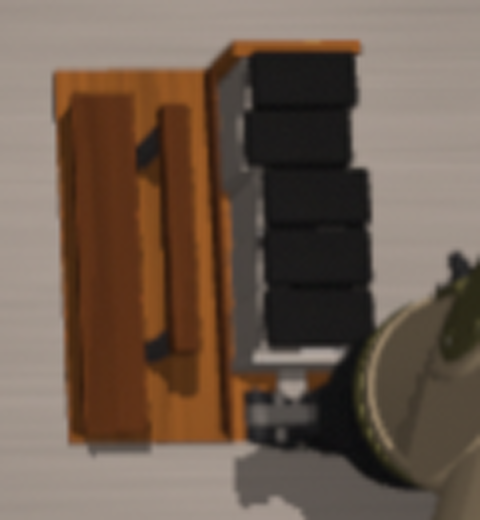

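The tins are packed with no gaps: lids run unbroken from row 193 to 266 in the top view, with the plate right behind them. The snug force is about 11 N. I'll release and go over the bar.

Call:
move_arm:
  rows:
    - [0,0,0,0,0,0,0.3]
    - [0,0,0,0,0,0,0.3]
    - [0,0,0,0,0,0,0.3]
    - [0,0,-0.4,0,0,0,0.3]
    - [0,0,-0.8,0,0,0,0.3]
    - [0,0,-0.8,0,0,0,0.3]

```text
t: 42.7
tool_pos: [0.4415, -0.3434, 0.128]
ee_rot: [1.0, 0.0, 0.004, 0.003]
ft_force: [-0.2, 0.2, 0.4]
width: 0.0596
finger_force: 0.0
```

Call:
move_arm:
  rows:
    - [0.3,-0.4,-0.4,0,0,0,0.6]
    - [0.6,-0.75,-0.8,0,0,0,0.6]
    - [1,-0.75,-0.8,0,0,0,0.6]
    - [1,-0.75,-0.8,0,0,0,0.6]
    - [1,-0.75,-0.8,0,0,0,0.6]

```text
t: 43.2
tool_pos: [0.5398, -0.2649, 0.2018]
ee_rot: [1.0, 0.002, 0.0, -0.0]
ft_force: [-0.5, -0.4, -0.1]
width: 0.0343
finger_force: 0.0
```

Run:
```python
from h import *
c=look('w10.png')
for t,z in [('caddy_bar',.093),('caddy',0),('stop_post',.055)]:
    for k in r.pinpoint(t,'wrist'): print(t,k['confidence'],np.round(k['uv'],1),atz(c,k['uv'],z))
q=np.array([.54,-.300,0])
for v in [(-.065,.028,.101),(.065,.028,.101),(.065,.042,.101),(-.065,.042,.101)]: print(proj(c,q+v)[0].round(1))
```

```text
43.2 [ 0.5398 -0.2649  0.2018] yaw [1.    0.004] w 0.034263265834763974
[89. 54.] 652.2 -113.7 57.2 35.8 -10.8
[430.  97.] 623.5 -339.9 56.7 30.6 1.0
caddy_bar 0.71 [315.3 227.3] [ 0.53978447 -0.26411619]
caddy 0.87 [354.5 195.2] [ 0.54111667 -0.29788905]
stop_post 0.65 [408.4 332.8] [ 0.43698049 -0.34178292]
[326.3 319.5]
[328.6 127.6]
[305.4 127.5]
[306.2 319.4]
```

View pics/w10.png

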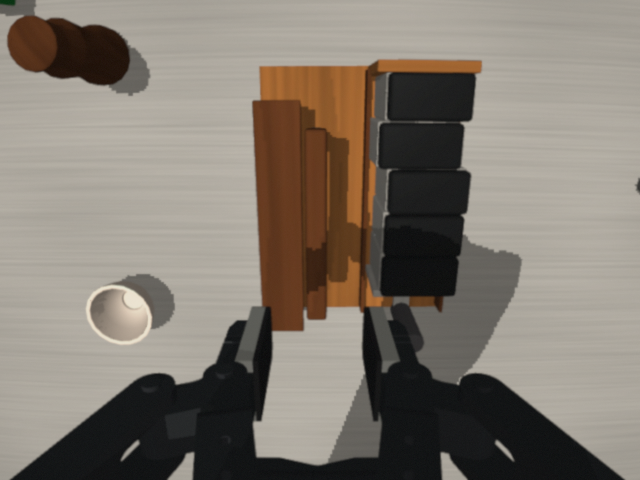

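The bar lies where predicted, at columns 305–327 and rows 128–319, and the tool is centred over it. Lowering, gripping and lifting a little.

Call:
move_arm:
  rows:
    - [0,0,0.4,0,0,0,0.6]
    - [0,0,0.7,0,0,0,0.6]
    - [0,0,0.7,0,0,0,0.6]

```text
t: 43.75
tool_pos: [0.5343, -0.2659, 0.1273]
ee_rot: [1.0, -0.0, -0.004, -0.002]
ft_force: [-0.4, 0.4, -0.3]
width: 0.0344
finger_force: 0.0
```

Call:
move_arm:
  rows:
    - [0,0,0.2,0,0,0,0.6]
    - [0,0,0.4,0,0,0,0.6]
    - [0,0,0.58,0,0,0,0.6]
    - [0,0,0.58,0,0,0,0.6]
    - [0,0,0.58,0,0,0,0.6]

```text
t: 44.25
tool_pos: [0.5385, -0.2669, 0.0756]
ee_rot: [1.0, -0.0, 0.0, 0.0]
ft_force: [0.5, 0.1, 0.3]
width: 0.0341
finger_force: 0.0
```

Call:
move_arm:
  rows:
    - [0,0,0,0,0,0,1]
    - [0,0,0,0,0,0,1]
    - [0,0,0,0,0,0,1]
    - [0,0,0,0,0,0,1]

```text
t: 44.65
tool_pos: [0.5394, -0.2655, 0.0764]
ee_rot: [1.0, 0.001, 0.001, -0.0]
ft_force: [-2.1, 2.7, 6.5]
width: 0.011
finger_force: 58.6
```

Call:
move_arm:
  rows:
    - [0,0,-0.05,0,0,0,1]
    - [0,0,-0.12,0,0,0,1]
    - [0,0,-0.2,0,0,0,1]
    - [0,0,-0.2,0,0,0,1]
    - [0,0,-0.2,0,0,0,1]

```text
t: 45.15
tool_pos: [0.5383, -0.2665, 0.0943]
ee_rot: [1.0, 0.0, 0.0, 0.0]
ft_force: [-0.0, 0.3, -8.1]
width: 0.0111
finger_force: 58.6
```

Run:
```python
from h import *
print(r.sense()['moment'])
c=cam('scene'); save(c,'s2.png',(110,200,310,400),3)
```

```text
[ 0.13003927  0.01455422 -0.01547442]
```

View pics/s2.png

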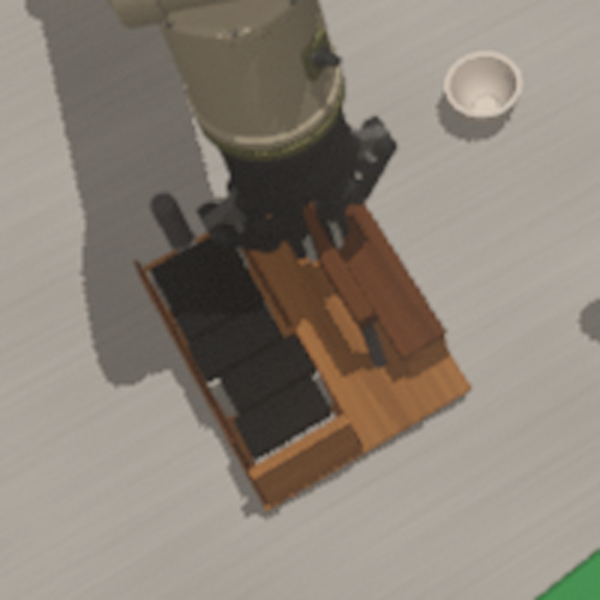

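The caddy hangs level (moment about 0.13 N m) and the tins are still packed. Measuring the slab's pose before carrying it over.

Run:
```python
from h import *
c=cam('top')
for o in r.outline_of('slab_top','top')[:1]: print(o['bbox'])
im=c['color'].astype(int); roi=np.zeros(im.shape[:2],bool); roi[170:325,125:262]=1
m=((im[:,:,0]-im[:,:,2]>14)&(im.sum(2)>420)&roi).astype(np.uint8)
m=cv2.morphologyEx(m,cv2.MORPH_CLOSE,np.ones((5,5)))
cn=max(cv2.findContours(m,0,2)[0],key=cv2.contourArea)
P=np.array([atz(c,p[0],.015) for p in cn],np.float32)*1000
print(cv2.contourArea(cn),cv2.minAreaRect(P))
for k in r.pinpoint('slab_top','top'): print(k['confidence'],atz(c,k['uv'],.015))
c=cam('scene')
for k in r.pinpoint('slab_top','scene'): print(k['confidence'],atz(c,k['uv'],.015))
```

```text
[143.8, 193.7, 245.4, 306.3]
20926.0 ((536.8538208007812, 283.64447021484375), (357.1033020019531, 316.8265380859375), 1.2231009006500244)
0.66 [0.53381771 0.26988184]
0.78 [0.53193135 0.27732958]
```

Call:
move_arm:
  rows:
    - [0,0,-0.2,0,0,0,1]
    - [0,0,-0.5,0,0,0,1]
    - [0,0,-0.8,0,0,0,1]
    - [0,0,-0.9,0,0,0,1]

```text
t: 45.85
tool_pos: [0.5398, -0.2669, 0.1876]
ee_rot: [1.0, 0.0, 0.002, 0.001]
ft_force: [-0.7, -0.4, -6.4]
width: 0.0113
finger_force: 59.2
```

Call:
move_arm:
  rows:
    - [0,0,-0.2,0,0,0,1]
    - [0,0,-0.4,0,0,0,1]
    - [0,0,-0.4,0,0,0,1]

```text
t: 46.15
tool_pos: [0.5394, -0.2668, 0.2262]
ee_rot: [1.0, 0.0, 0.002, 0.001]
ft_force: [0.5, -0.4, -7.1]
width: 0.0112
finger_force: 59.2
```

Run:
```python
from h import *
c=cam('top')
for o in r.outline_of('slab_top','top')[:1]:
    cn=max(cv2.findContours(o['pixels'].astype(np.uint8),0,1)[0],key=cv2.contourArea)
    P=np.array([atz(c,p[0],.015) for p in cn],np.float32)*1000; print('net',cv2.minAreaRect(P))
g=c['color'].min(axis=2)[:,:].copy(); roi=g[170:325,125:262]
t,m=cv2.threshold(roi,0,255,cv2.THRESH_OTSU)
cn=max(cv2.findContours(m,0,1)[0],key=cv2.contourArea)
P=np.array([atz(c,p[0]+[125,170],.015) for p in cn],np.float32)*1000; print('otsu',t,cv2.minAreaRect(P))
C=np.array([atz(c,p,.015) for p in [(152,190),(244,192),(238,306),(144,304)]])*1000; print(C,C.mean(0))
```

```text
net ((533.4893798828125, 275.2723083496094), (220.03775024414062, 263.2335205078125), 88.74382781982422)
otsu 153.0 ((533.7636108398438, 278.41357421875), (209.94992065429688, 260.84130859375), 88.2546615600586)
[[663.53938159 378.98254467]
 [657.50679831 166.47857554]
 [400.42471675 172.67564087]
 [403.99710628 381.52280272]] [531.36700073 274.91489095]
```

The slab centre is about (534,278) mm with yaw -1.7°, and its measured size is 210 x 261 mm, as described. Carrying the caddy over level.

Call:
move_arm:
  rows:
    - [0,-0.1,0,0,0,0,1]
    - [0,-0.3,0,0,0,0,1]
    - [0,-0.55,0,0,0,0,1]
    - [-0.01,-0.83,0,0,0,0,1]

```text
t: 46.65
tool_pos: [0.5363, -0.1819, 0.2223]
ee_rot: [1.0, 0.0, -0.001, -0.0]
ft_force: [-0.1, 0.1, -8.2]
width: 0.0111
finger_force: 59.1
```

Call:
move_arm:
  rows:
    - [0,-0.28,0,0,0,0,1]
    - [0,-0.56,0,0,0,0,1]
    - [-0.01,-0.83,0,0,0,0,1]

```text
t: 46.95
tool_pos: [0.5352, -0.0979, 0.2225]
ee_rot: [1.0, 0.001, -0.001, -0.0]
ft_force: [1.4, 0.6, -7.7]
width: 0.0109
finger_force: 59.1
```

Call:
move_arm:
  rows:
    - [0,-0.28,0,0,0,0,1]
    - [0,-0.56,0,0,0,0,1]
    - [-0.01,-0.83,0,0,0,0,1]

```text
t: 47.25
tool_pos: [0.534, -0.0151, 0.2226]
ee_rot: [1.0, 0.001, -0.001, -0.0]
ft_force: [0.0, 0.3, -8.2]
width: 0.0111
finger_force: 59.1
```

Call:
move_arm:
  rows:
    - [0,-0.28,0,0,0,0,1]
    - [0,-0.56,0,0,0,0,1]
    - [-0.01,-0.83,0,0,0,0,1]

```text
t: 47.55
tool_pos: [0.5328, 0.0677, 0.2227]
ee_rot: [1.0, 0.001, -0.001, -0.0]
ft_force: [0.2, -0.3, -7.8]
width: 0.011
finger_force: 59.1
```

Call:
move_arm:
  rows:
    - [0,-0.28,0,0,0,0,1]
    - [0,-0.56,0,0,0,0,1]
    - [-0.01,-0.83,0,0,0,0,1]

```text
t: 47.85
tool_pos: [0.5317, 0.1505, 0.2226]
ee_rot: [1.0, 0.001, -0.001, 0.0]
ft_force: [-0.2, -0.6, -7.3]
width: 0.0115
finger_force: 59.1
```

Call:
move_arm:
  rows:
    - [0,-0.28,0,0,0,0,1]
    - [0,-0.56,0,0,0,0,1]
    - [-0.01,-0.83,0,0,0,0,1]

```text
t: 48.15
tool_pos: [0.5307, 0.2333, 0.2226]
ee_rot: [1.0, 0.001, -0.001, 0.0]
ft_force: [-0.6, -1.1, -7.3]
width: 0.0111
finger_force: 59.1
```

Call:
move_arm:
  rows:
    - [0,-0.28,0,0,0,0,1]
    - [0,-0.55,0,0,0,0.02,1]
    - [0,-0.73,0,0,0,0.04,1]
    - [0,-0.81,0,0,0,0.04,1]
    - [0,-0.81,0,0,0,0.04,1]
    - [0,-0.81,0,0,0,0.04,1]
    - [0,-0.81,0,0,0,0.04,1]

```text
t: 48.85
tool_pos: [0.5324, 0.311, 0.2239]
ee_rot: [1.0, -0.016, 0.0, 0.001]
ft_force: [0.8, -0.3, -8.2]
width: 0.0111
finger_force: 59.1
```

Run:
```python
from h import *
s=r.sense(); print(s['tool_pos'],s['moment'])
c=cam('wrist'); save(c,'w11.png')
for t,z in [('caddy_bar',.24),('caddy',.15)]:
    for k in r.pinpoint(t,'wrist')[:1]: print(t,k['confidence'],np.round(k['uv'],1),atz(c,k['uv'],z))
g=c['color'].min(axis=2)
```

```text
[0.53244337 0.31095061 0.22390882] [ 0.10402967  0.00204917 -0.01946337]
caddy_bar 0.62 [315.6 318.6] [0.53301089 0.31106193]
caddy 0.59 [373.3 239.7] [0.53423748 0.27731101]
```

View pics/w11.png

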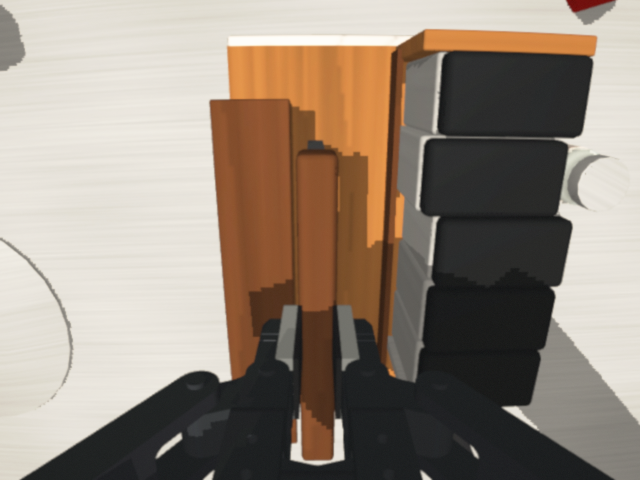

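The caddy hangs level over the slab at about (0.534, 0.277), tins still snug. Lowering it gently.

Call:
move_arm:
  rows:
    - [0.02,0,0.2,0,0,0,1]
    - [0.02,0,0.5,0,0,0,1]
    - [0.02,0,0.8,0,0,0,1]
    - [0.02,0,1,0,0,0,1]
    - [0.02,0,1,0,0,0,1]
    - [0.02,0,1,0,0,0,1]

```text
t: 49.6
tool_pos: [0.5341, 0.3124, 0.1247]
ee_rot: [1.0, -0.016, -0.0, -0.0]
ft_force: [-0.7, 1.0, -7.6]
width: 0.0109
finger_force: 59.3
```

Call:
move_arm:
  rows:
    - [0,0,0.1,0,0,0,1]
    - [0,0,0.18,0,0,0,1]
    - [0,0,0.25,0,0,0,1]
    - [0,0,0.29,0,0,0,1]
    - [0,0,0.32,0,0,0,1]
    - [0,0,0.32,0,0,0,1]
    - [0,0,0.32,0,0,0,1]

```text
t: 50.3
tool_pos: [0.534, 0.3127, 0.0923]
ee_rot: [1.0, -0.015, 0.0, -0.0]
ft_force: [-0.9, -0.1, -6.3]
width: 0.0112
finger_force: 59.2
```

Nearly touching down: 6.3 N of the 8 N is still carried. I'll go down another 2 mm, then release and retreat.

Call:
move_arm:
  rows:
    - [0,0,0.01,0,0,0,1]
    - [0,0,0.02,0,0,0,1]
    - [0,0,0.02,0,0,0,1]

```text
t: 50.6
tool_pos: [0.5341, 0.3133, 0.0914]
ee_rot: [1.0, -0.015, 0.001, -0.0]
ft_force: [-3.1, -0.8, 3.3]
width: 0.0111
finger_force: 60.6
```

Call:
move_arm:
  rows:
    - [0,0,0,0,0,0,0.6]
    - [0,0,0,0,0,0,0.6]
    - [0,0,0,0,0,0,0.6]
    - [0,0,0,0,0,0,0.6]
    - [0,0,-0.3,0,0,0,0.6]
    - [0,0,-0.6,0,0,0,0.6]
    - [0,0,-1,0,0,0,0.6]

```text
t: 51.3
tool_pos: [0.5331, 0.312, 0.1898]
ee_rot: [1.0, -0.015, -0.001, 0.001]
ft_force: [1.5, 0.2, -0.3]
width: 0.0341
finger_force: 0.0
```

Call:
move_arm:
  rows:
    - [-0.3,0,-0.4,0,0,0,0.6]
    - [-0.6,0,-0.7,0,0,0,0.6]
    - [-0.6,0,-0.7,0,0,0,0.6]
    - [-0.6,0,-0.7,0,0,0,0.6]
    - [-0.6,0,-0.7,0,0,0,0.6]

```text
t: 51.8
tool_pos: [0.4743, 0.3136, 0.259]
ee_rot: [1.0, -0.016, -0.0, 0.001]
ft_force: [-0.1, -0.2, -0.6]
width: 0.034
finger_force: 0.0
```

Run:
```python
from h import *
c=look()
for o in lids(c,.092): print('92',*o)
for t,z in [('caddy_bar',.108),('caddy',.015),('stop_post',.07),('lane_end',.02)]:
    for k in r.pinpoint(t,'wrist')[:1]: print(t,k['confidence'],np.round(k['uv'],1),atz(c,k['uv'],z))
save(c,'w12.png')
```

```text
51.8 [0.4743 0.3136 0.259 ] yaw [ 0.999 -0.032] w 0.033962942917189064
tin 0.75 [402. 178.] [484.4 234.9]
tin 0.47 [314. 126.] [532.3 313.4]
caddy_bar 0.7 [312.5 127.7] [0.53602817 0.31432555]
caddy 0.96 [352.8 118.5] [0.53708819 0.27787466]
stop_post 0.68 [402.3 245.6] [0.43065896 0.23948284]
lane_end 0.23 [315.8 129.8] [0.5282353  0.31236223]
```

View pics/w12.png

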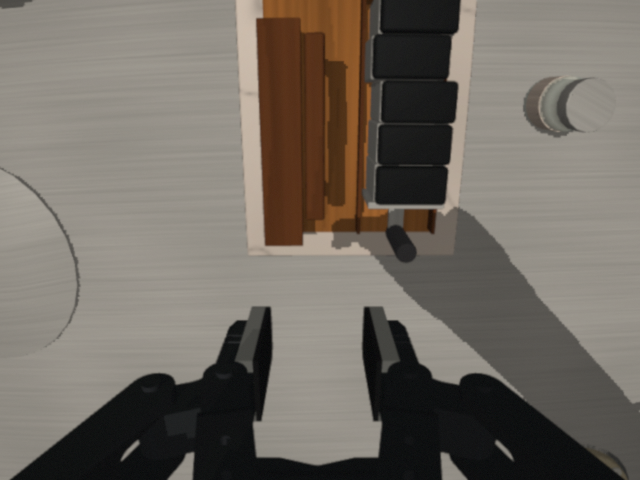

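The caddy is on the slab with margin all round: slab edges at about 240, 456 and row 255, caddy edges at 258, 437 and 233. One quick numeric check of the packing before handing in.

Run:
```python
from h import *
c=cam('top'); g=c['color'].max(axis=2)
u,v=proj(c,[.54,.237,.092])[0]; u=int(u); col=g[:,u-3:u+4].mean(1); 
rows=[i for i in range(180,310) if col[i]<50]; print(u,rows[0],rows[-1],len(rows),atz(c,(u,rows[0]-.5),.092),atz(c,(u,rows[-1]+.5),.092))
print(col[rows[-1]-2:rows[-1]+10].round())
for x in (.636,.476): print(proj(c,[x,.237,.092]))
for t,z in [('caddy_bar',.108),('caddy',.015),('stop_post',.07),('slab_top',.015),('lane_end',.02),('mill',0),('jar',0),('ramekin',0)]:
    for k in r.pinpoint(t,'top')[:1]: print(t,k['confidence'],np.round(k['uv'],1),atz(c,k['uv'],z))
s=cam('scene')
for t,z in [('caddy_bar',.108),('caddy',.015),('stop_post',.07)]:
    for k in r.pinpoint(t,'scene')[:1]: print(t,k['confidence'],np.round(k['uv'],1),atz(s,k['uv'],z))
```

```text
202 196 293 80 [0.6291779 0.2421598] [0.42255007 0.23349342]
[ 40.  38.  38.  57.  93. 115. 121. 122. 122. 122. 122. 122.]
[[204.55292104 192.36558895]]
[[201.348696 267.507408]]
caddy_bar 0.75 [163.6 239. ] [0.53304473 0.31384254]
caddy 0.79 [192.8 245.3] [0.53496266 0.27830166]
lane_end 0.55 [212.3 199.9] [0.63807148 0.23715807]
mill 0.86 [358.4 193.5] [ 0.65700852 -0.09401482]
jar 0.76 [278.  243.6] [0.54099417 0.08864749]
ramekin 0.61 [355.9 287.3] [ 0.44247228 -0.08584582]
caddy_bar 0.8 [437.5 161.5] [0.53525112 0.31059657]
caddy 0.69 [421.4 192. ] [0.53971374 0.27993618]
stop_post 0.76 [385.7 154.3] [0.42968885 0.2441001 ]
```

I've gone past the 14-picture limit (17 viewed), so I won't view any more and will check the stop gap numerically from the saved one.

Run:
```python
from h import *
c=cam('wrist'); im=c['color']; g=im.max(axis=2)
p=g[:,405:425].mean(1); print([(i,int(p[i])) for i in range(0,216) if p[i]>42])
for v in (204,205,206,207,208,209): print(v,atz(c,(415,v),.092),atz(c,(415,v),.078))
y=.237
for n,P in {'tin5 near edge (snug)':(.536-.060,y,.092),'plate face top':(.536-.060,y,.078),'plate back top':(.536-.066,y,.078),'wall in top':(.636,y,.080)}.items(): print(n,proj(c,P)[0].round(1))
```

```text
[(79, 42), (203, 52), (204, 106), (205, 145), (206, 153), (207, 139), (208, 110), (209, 87), (210, 81), (211, 81), (212, 80), (213, 81), (214, 80), (215, 80)]
204 [0.47297721 0.23572713] [0.46946703 0.23252981]
205 [0.47215385 0.23569395] [0.46860894 0.23249524]
206 [0.47132928 0.23566066] [0.4677496  0.23246054]
207 [0.47050351 0.23562726] [0.46688901 0.23242573]
208 [0.46967654 0.23559374] [0.46602715 0.23239079]
209 [0.46884834 0.2355601 ] [0.46516403 0.23235574]
tin5 near edge (snug) [413.6 200.4]
plate face top [410.  196.5]
plate back top [409.7 203.5]
wall in top [416.5 -17.8]
```

The plate sits within about 2 mm of the last tin, which puts the stop at roughly 0.032–0.034, inside tolerance. Handing in.

```bash
python3 -c "
from station import r
print(r.finish_job())"
```

```text
the job is handed in; nothing more can be done
None
```

The job is handed in, though no verdict came back: all five tins are snug in the caddy, which stands level on the slab at about its centre, and the mill, jar and ramekin have not moved; I viewed 17 pictures, over the limit of 14.

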